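# Nest the washed comb rests on the draining stand

### The job

Put the two washed aluminium comb rests away on the sloping draining stand, ridge up, nested into one another: first the narrow one over the stand's sloping ridge, then the wide one over the narrow one, legs lying flat on legs and both slid down fully home against the stop at the low end. Leave the other things on the bench where they are.

Things in the scene. Friction and masses are not known exactly. Their poses are not given: they have to be found in the camera images.
- narrow_centre (a point): Narrow comb rest, loose: aluminium right-angle section lying ridge up like a roof. 140 mm long (x), 46 wide (y), 35 high (z), 145 g. Legs 4 mm thick at 45 degrees; each free edge is a bead 6 mm wide with a flat upright outer face from the underside to 12 mm up: grip across these, low. 34 mm between beads; inner corner of the V 29.3 above the underside. Point: centre, 17.5 above the underside.
- wide_centre (a point): Wide comb rest, loose: aluminium right-angle section lying ridge up like a roof. 140 mm long (x), 64 wide (y), 44 high (z), 185 g. Legs 4 mm thick at 45 degrees; each free edge is a bead 6 mm wide with a flat upright outer face from the underside to 12 mm up: grip across these, low. 52 mm between beads; inner corner of the V 38.3 above the underside. Point: centre, 22 above the underside.
- ridge: Ridge of the draining stand: fixed steel right-angle section, ridge up, 140 mm long, 26 wide, sloping 25 degrees, low end towards the robot. Origin on the ridge line at mid length, 110 mm above the mat; x runs up the slope, y across, z square to the slope. Seated and home, the narrow rest's centre point is at x 0, y 0, z -11.8 mm here; the wide one's, over it, at 0, 0, -10.7.
- stop (a point): Point on the ridge line at its low end, on the face of the fixed wooden stop plate against which the rests' ends come home. The plate is square to the ridge, 90 mm wide, from 16 mm above to 48 mm below the ridge line. Axes as the ridge's.
- stand: Foot of the draining stand, fixed: wood, 200 x 80 x 12 mm, on the mat; origin at the underside centre, below the ridge's origin. Two posts 12 mm square carry the ridge; both sides of the ridge are free for fingers.
- mat: Black rubber bench mat, 500 x 920 mm, 4 mm thick, fixed; all the loose things and the stand are on it. Origin at the underside centre.
- clipper: bystander: black hair clipper lying on the mat, 147 x 42 x 38 mm, origin at its underside, long along its x
- comb: bystander: flat black comb lying on the mat, 170 x 29 x 6 mm, origin at its underside, long along its x
- brush: bystander: wooden hand brush with pale bristles up, 195 mm long along its x, 50 wide, 37 high, lying on the mat's far side
- jar: bystander: small amber jar with black lid, 64 mm across, 50 high, standing near the robot's edge of the mat
- tin: bystander: low white tub with a metal lid, 72 mm across, 45 high, on the mat's far side
- sprayer: bystander: black spray bottle, 68 mm across, 126 high, on the mat's far side

How it is judged:
By the outcome, as a careful person would: the job done as asked, in the order asked, and still so for the second after the job is handed in, with the robot touching nothing.
It also fails if it takes over 72 s, if anything falls off the work surface, if the arm or the gripper's body presses on something with over 40 N, if the wrist force passes 120 N, or if a joint passes its speed limit or range.

### The arm

A 7-joint arm with a two-finger parallel gripper is mounted at the origin on the work surface. World frame = base frame: x ahead of the robot, y to its left, z up, the work surface at z = 0. Lengths are in m, angles in rad, forces in N, time in s.
With the tool pointing down it reaches from about 0.35 to 0.9 m from the base axis. Payload 8.1 kg.
Tool frame: the origin (TCP) lies midway between the tips of the shut fingers; the grasp point (between the pads) lies 19 mm behind it; x points along the fingers, y is the direction in which the jaws open and shut, and the axes are right-handed (so a half turn about x gives the same grasp; the last joint's range is limited). The gripper opens to 92 mm and grips with 3 to 60 N. Pads are 19 mm wide; open, the fingers measure 130 mm over their backs; the gripper's body (75 mm by 190 mm) begins 47 mm behind the grasp point.
Start: joints at [-1.241, 0.434, 0.025, 1.573, -0.012, 1.134, -0.075], TCP at [0.262, 0.567, 0.227] pointing down, gripper open.
Joint ranges: [-2.62, 2.62], [-0.44, 2.09], [-1.27, 1.32], [0.08, 2.57], [-1.32, 4.46], [0.12, 2], [-2.74, 2.74]. Speed limits (rad/s): [2.22, 2.22, 3.01, 3.01, 3.14, 3.14, 3.14].

### API

Orientations are given as a unit quaternion [x, y, z, w].
In Python, from cell import manip gives the robot as it stands. The module is installed in compiled form; this text tells all that it offers.
- The arm moves only by the shell command python3 -m creep 'ROWS' [FORCE]. ROWS is JSON, a list of rows, each a list of 3 entries, a list of its own where there are three numbers: the opening, from 0 (shut) to 1 (fully open), then the shift along the world's x, y, z in units of 0.1 m (1.0 is 0.1 m), then the turn about the world's z in units of 2 rad (1.0 is 2 rad). In form: [[fingers, [x, y, z], spin], ...]. A call has 1 to 20 rows; each row is the pose to reach, as a shift and turn from the pose commanded when the call began; what a row does not reach only later rows make up. A row lasts 1/8 s, in which the tool goes at most 62.5 mm and 10.7 degrees, less where a joint would pass 70% of its speed; a pose out of reach is approached as far as the arm can. A call with a number of a shift or a turn outside -1 to 1 is refused whole. A call with a gripper value outside its range is refused whole. The fingers move at their own pace and stop on an object; FORCE is the grip in N (left out, the last holds). Time passes only in rows, so rows that repeat a pose let the fingers close. It gives the time, the measured TCP pose, the force and the opening at its end, in the units of the state.
- manip.state(): the state, without advancing time (a new reading comes with each control period).
- manip.get_image(name): name is "scene" or "top" or "wrist"; returns a dict with "pixels" (480x640x3 uint8, red, green, blue), "intrinsics" (3x3 intrinsics, pixels), "T" (4x4, takes a point from camera to world coordinates). Camera axes: x right, y down, z forward; pixel columns grow to the right and rows downward; lengths in m; the calibration is good to about 2 mm. The wrist camera is an equidistant fisheye: a pixel r from the principal point sees the ray r / f radians off the axis. A picture is of the moment at which its call begins. There is no depth.
- manip.hand_in(): hands the job in, once; it reports no verdict.
Trained networks look in a picture, given as the dict that the camera call returned (one of the last four; its "shot" number tells which), for a name from the list of things; names that differ only in an ending like _2 or _b are one class to them, and where a whole thing is asked for, a point or a joint stands for the part that bears it (a point fixed in the world has none). Each returns a list of dicts, best first, with "conf" (0 to 1); they miss things now and then, are a little off and sometimes report something else, mostly with a low value. They report only what shows in the picture. A call takes as long as a camera call.
- manip.masks_of(picture, name): "mask" (480x640 bool, what is visible of it) and "point" ([column, row] in pixels, amid what is visible of it).
- manip.tip_of(picture, name): "point" ([column, row] in pixels: a listed point, or the origin of a listed thing).
The state is a dict: "time_s": time; "qpos": joint angles; "dq": joint speeds; "joint_torque": joint torques, N m; "position": TCP position; "eef_rot": TCP orientation; "contact_force": force on the tool from outside, world axes, zero at the start; "torque": the same for the moment, N m; "finger_gap": opening from 0.0 (shut) to 1.0 (fully open).
Only numpy, scipy, OpenCV 4.12 (cv2) and the standard library are available. Lean on these libraries where they do the work, as an engineer would, in place of code of your own. Each camera call takes 0.05 s, during which the arm holds its last target.

## Working session

There is one attempt and no reset: what is moved stays moved. The work goes in short steps, Python scripts to look and compute and a shell command to move; the robot and the scene stay as the last step left them, time stands still between calls to the robot, and variables do not carry over. Pictures are saved under pics/ and viewed, and the job is handed in when it is done.

```bash
ls -la; mkdir -p pics; python3 - <<'E'
from cell import manip
import cv2,numpy as np
s=manip.state()
for k,v in s.items(): print(k,np.round(v,4))
for n in ["scene","top","wrist"]:
    p=manip.get_image(n); cv2.imwrite(f"pics/{n}0.png",p["pixels"][:,:,::-1])
    print(n,p["shot"],np.round(p["intrinsics"],1).tolist(),np.round(p["T"],3).tolist())
E
```

```text
total 12
drwxr-xr-x  3 agent agent 4096 Dec  7 06:06 .
drwxr-xr-x 23 root  root  4096 Dec  7 06:06 ..
drwxr-xr-x  2 agent agent 4096 Dec  7 06:06 pics
time_s 0.0
qpos [-1.2406  0.4352  0.025   1.5741 -0.0116  1.134  -0.0751]
dq [-0.0007 -0.0004 -0.0001 -0.0006 -0.0017  0.0017  0.0004]
joint_torque [ 3.00000e-03 -6.67850e+01  9.87100e-01 -3.14467e+01 -6.03000e-02
  4.27000e-02  2.00000e-04]
position [0.262  0.5669 0.2259]
eef_rot [ 0.1513  0.6907 -0.1524  0.6905]
contact_force [ 0.2071  0.7189 -0.6105]
torque [-0.0106 -0.0103  0.0451]
finger_gap 0.9992
scene 1 [[577.9, 0.0, 323.9], [0.0, 577.9, 241.6], [0.0, 0.0, 1.0]] [[-0.834, 0.413, -0.365, 0.913], [0.551, 0.625, -0.553, 0.491], [-0.0, -0.663, -0.749, 0.782], [0.0, 0.0, 0.0, 1.0]]
top 2 [[561.7, 0.0, 322.9], [0.0, 561.7, 241.6], [0.0, 0.0, 1.0]] [[0.016, -0.99, 0.137, 0.467], [-1.0, -0.014, 0.017, -0.018], [-0.015, -0.137, -0.99, 1.005], [0.0, 0.0, 0.0, 1.0]]
wrist 3 [[371.6, 0.0, 313.9], [0.0, 371.6, 242.3], [0.0, 0.0, 1.0]] [[0.42, 0.87, 0.257, 0.192], [0.908, -0.402, -0.121, 0.6], [-0.002, 0.284, -0.959, 0.384], [0.0, 0.0, 0.0, 1.0]]
```

View pics/scene0.png

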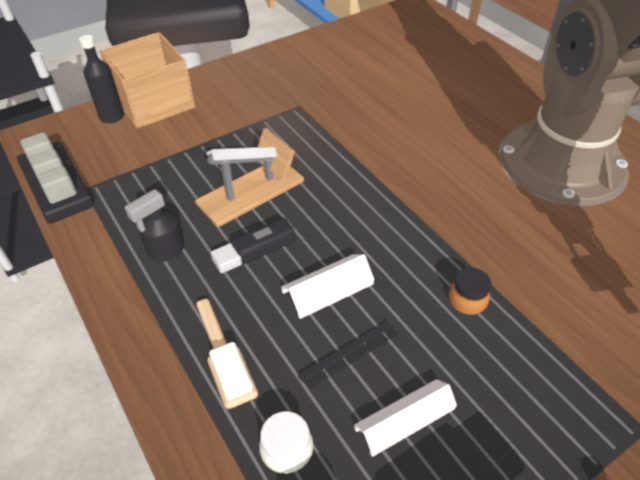

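View pics/top0.png

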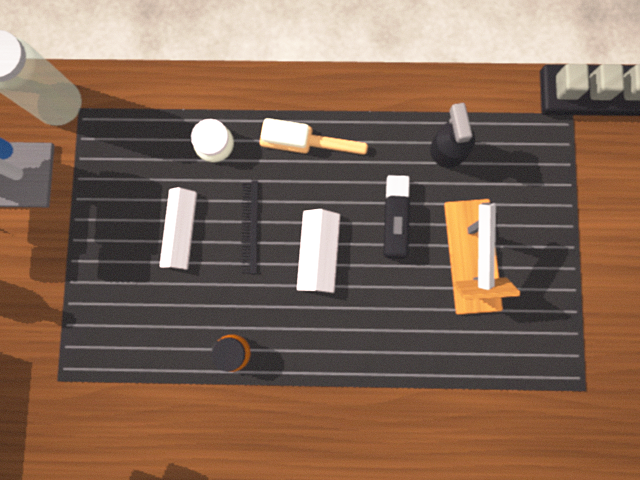

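View pics/wrist0.png

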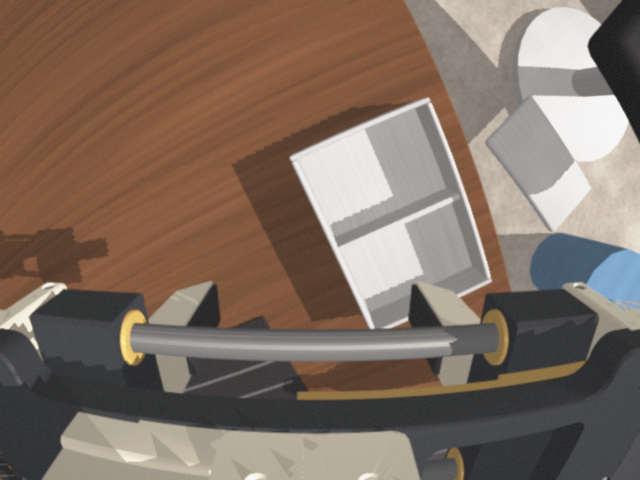

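The scene view shows the robot base top right, stand with ridge at about (243,155), wide rest near (330,285) and narrow rest near (407,415). In the top view (x up, y left), the narrow rest is at (178,228), the wide at (319,250), the stand ridge at (486,245) and the stop at (488,289). The wrist view shows only a tray, so it is no use yet. Next I triangulate from the two fixed cameras.

```bash
cat > h.py <<'E'
from cell import manip
import cv2,numpy as np
from scipy.spatial.transform import Rotation as R
def ray(p,uv):
    K,T=np.array(p["intrinsics"]),np.array(p["T"])
    uv=np.asarray(uv,float)
    d=np.linalg.solve(K,np.r_[uv,1]); d=T[:3,:3]@d
    return T[:3,3],d/np.linalg.norm(d)
def wray(p,uv):
    K,T=np.array(p["intrinsics"]),np.array(p["T"])
    v=(np.asarray(uv,float)-K[:2,2]); r=np.hypot(*v); th=r/K[0,0]
    d=np.r_[np.sin(th)*v/max(r,1e-9),np.cos(th)]
    return T[:3,3],T[:3,:3]@d
def tri(rays):
    A=np.zeros((3,3));b=np.zeros(3)
    for o,d in rays:
        M=np.eye(3)-np.outer(d,d);A+=M;b+=M@o
    x=np.linalg.solve(A,b)
    return x,[np.linalg.norm((np.eye(3)-np.outer(d,d))@(x-o)) for o,d in rays]
def atz(p,uv,z,f=ray):
    o,d=f(p,uv);return o+d*(z-o[2])/d[2]
def proj(p,X):
    K,T=np.array(p["intrinsics"]),np.array(p["T"])
    c=(np.atleast_2d(X)-T[:3,3])@T[:3,:3]
    return c[:,:2]/c[:,2:]*[K[0,0],K[1,1]]+K[:2,2]
def wproj(p,X):
    K,T=np.array(p["intrinsics"]),np.array(p["T"])
    c=(np.atleast_2d(X)-T[:3,3])@T[:3,:3]
    rr=np.hypot(c[:,0],c[:,1]);th=np.arctan2(rr,c[:,2])
    return c[:,:2]/rr[:,None]*(th*K[0,0])[:,None]+K[:2,2]
def save(p,n): cv2.imwrite(f"pics/{n}.png",p["pixels"][:,:,::-1])
def st():
    s=manip.state();r=R.from_quat(s["eef_rot"]).as_matrix()
    print("t",s["time_s"],"pos",np.round(s["position"],4),"jaw yaw",np.degrees(np.arctan2(r[1,1],r[0,1])).round(2),"gap",np.round(s["finger_gap"],3),"F",np.round(s["contact_force"],2),"q",np.round(s["qpos"],2));return s
E
python3 - <<'E'
from h import *
ps={n:manip.get_image(n) for n in("top","scene")}
for n in["narrow_centre","wide_centre","ridge","stop","stand"]:
    best=[]
    for c,p in ps.items():
        r=manip.tip_of(p,n)
        print(n,c,[(np.round(q["point"],1).tolist(),round(q["conf"],2)) for q in r[:3]])
        if r: best.append(ray(p,r[0]["point"]))
    if len(best)==2: x,e=tri(best);print("   ",np.round(x,4),np.round(e,4))
import pickle
M={}
for n in["narrow_centre","wide_centre","ridge"]:
    for c,p in ps.items():
        r=manip.masks_of(p,n)
        if r:
            m=r[0]["mask"]; M[n,c]=m
            rect=cv2.minAreaRect(np.argwhere(m)[:,::-1].astype(np.float32)); print(n,c,r[0]["conf"],np.round(cv2.boxPoints(rect),1).tolist())
pickle.dump((ps,M),open("d.pkl","wb"))
E
```

```text
narrow_centre top [([180.5, 228.7], 0.63)]
narrow_centre scene [([405.5, 411.5], 0.94), ([325.0, 278.5], 0.57)]
    [0.6216 0.2541 0.0187] [0.0018 0.0018]
wide_centre top [([316.6, 251.4], 0.97), ([311.1, 140.3], 0.29)]
wide_centre scene [([326.3, 279.8], 0.59), ([348.3, 356.7], 0.32)]
    [0.5861 0.0076 0.0275] [0.0021 0.0021]
ridge top [([488.0, 246.9], 0.82)]
ridge scene [([243.6, 149.4], 0.96)]
    [ 0.5852 -0.2663  0.1142] [0. 0.]
stop top [([486.4, 285.4], 0.87)]
stop scene [([280.0, 145.8], 0.9)]
    [ 0.52   -0.2627  0.0975] [0.0064 0.0064]
stand top [([471.3, 256.4], 0.64)]
stand scene [([253.9, 191.6], 0.84)]
    [ 0.5794 -0.2637  0.0098] [0.0027 0.0027]
narrow_centre top 0.59 [[160.60000610351562, 265.0], [168.5, 186.6999969482422], [195.89999389648438, 189.5], [187.89999389648438, 267.79998779296875]]
narrow_centre scene 0.89 [[352.29998779296875, 425.0], [441.8999938964844, 374.8999938964844], [459.6000061035156, 406.5], [370.0, 456.70001220703125]]
wide_centre top 0.97 [[296.6000061035156, 288.8999938964844], [303.29998779296875, 208.10000610351562], [339.5, 211.10000610351562], [332.79998779296875, 291.8999938964844]]
wide_centre scene 0.9 [[280.5, 286.79998779296875], [360.20001220703125, 248.89999389648438], [375.70001220703125, 281.6000061035156], [296.0, 319.5]]
ridge top 0.75 [[434.0, 216.10000610351562], [492.6000061035156, 199.89999389648438], [518.5999755859375, 294.29998779296875], [460.0, 310.3999938964844]]
ridge scene 0.57 [[205.60000610351562, 161.6999969482422], [216.60000610351562, 116.80000305175781], [296.79998779296875, 136.1999969482422], [285.8999938964844, 181.1999969482422]]
```

```bash
python3 - <<'E'
import cv2
a=cv2.imread("pics/top0.png");b=cv2.imread("pics/scene0.png")
A=cv2.resize(a[170:330,150:350],None,fx=4,fy=3.6,interpolation=cv2.INTER_CUBIC);cv2.imwrite("pics/topz1.png",A)
cv2.imwrite("pics/topz2.png",cv2.resize(a[180:330,420:540],None,fx=4,fy=4,interpolation=cv2.INTER_CUBIC))
cv2.imwrite("pics/scz2.png",cv2.resize(b[120:230,190:310],None,fx=5,fy=5,interpolation=cv2.INTER_CUBIC))
E
cat > fit.py <<'E'
from h import *
import pickle
from scipy.optimize import minimize
ps,M=pickle.load(open("d.pkl","rb"))
def verts(L,W,H,q):
    x,y,z,a=q; pts=[]
    for sx in(-1,1):
        for yy,zz in((-W/2,0),(-W/2,.012),(0,H),(W/2,.012),(W/2,0)): pts.append([sx*L/2,yy,zz])
    P=np.array(pts);c,s=np.cos(a),np.sin(a)
    return np.c_[x+c*P[:,0]-s*P[:,1],y+s*P[:,0]+c*P[:,1],z+P[:,2]]
def sil(p,V):
    im=np.zeros((480*2,640*2),np.uint8)
    h=cv2.convexHull((proj(p,V)+0.5).astype(np.float32)*2)
    cv2.fillConvexPoly(im,np.round(h*16).astype(np.int32),1,cv2.LINE_8,4);return im
if __name__=="__main__":
  for n,W,H,q0 in(("narrow_centre",.046,.035,[.6216,.2541,.004,-.05]),("wide_centre",.064,.044,[.586,.0076,.004,-.05])):
    tg={c:np.kron(M[n,c].astype(np.uint8),np.ones((2,2),np.uint8)) for c in ps}
    def cost(q):
        V=verts(.14,W,H,q); t=0
        for c,p in ps.items():
            s=sil(p,V); t+=1-(s&tg[c]).sum()/(s|tg[c]).sum()
        return t
    best=None
    for a in(-.15,-.05,.05,.15):
        S=np.array([q0[:3]+[a]]+[np.array(q0[:3]+[a])+d for d in np.diag([.012,.012,.008,.1])])
        r=minimize(cost,S[0],method="Nelder-Mead",options=dict(initial_simplex=S,maxiter=300))
        if best is None or r.fun<best.fun: best=r
    print(n,np.round(best.x[:3],4),"yaw deg",np.degrees(best.x[3]).round(2),"cost",round(best.fun,3))
    for c,p in ps.items():
        im=p["pixels"][:,:,::-1].copy()
        h=cv2.convexHull(proj(p,verts(.14,W,H,best.x)).astype(np.float32))
        cv2.polylines(im,[np.round(h).astype(int)],True,(0,0,255),1)
        x0,y0=h.min((0,1)).astype(int)-12; x1,y1=h.max((0,1)).astype(int)+12
        cv2.imwrite(f"pics/fit_{n[:4]}_{c}.png",cv2.resize(im[y0:y1,x0:x1],None,fx=3,fy=3))
E
python3 fit.py; python3 - <<'E'
import cv2,numpy as np
L=[cv2.imread(f"pics/fit_{n}_{c}.png") for n in("narr","wide") for c in("top","scene")]
o=np.zeros((600,800,3),np.uint8)
for i,a in enumerate(L):
    a=a[:300,:400];y,x=300*(i//2),400*(i%2);o[y:y+a.shape[0],x:x+a.shape[1]]=a
cv2.imwrite("pics/fits.png",o)
E
```

```text
narrow_centre [0.6237 0.2586 0.0092] yaw deg -3.25 cost 0.151
wide_centre [0.5873 0.0071 0.0086] yaw deg -3.96 cost 0.115
```

View pics/fits.png

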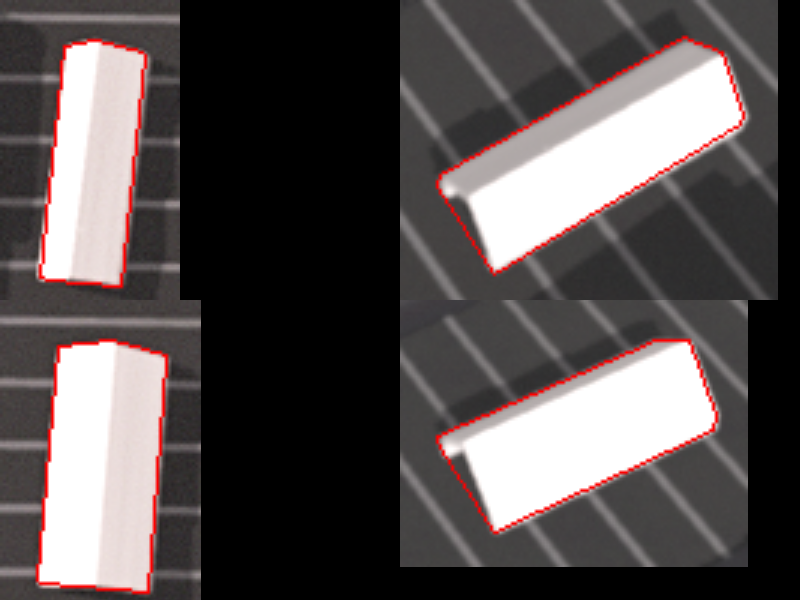

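View pics/topz2.png

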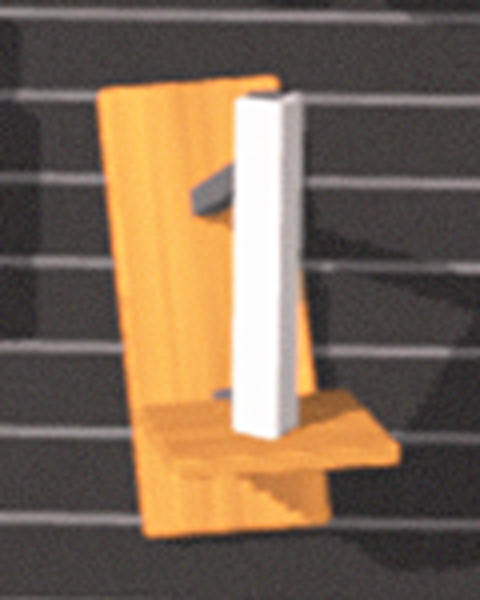

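View pics/scz2.png

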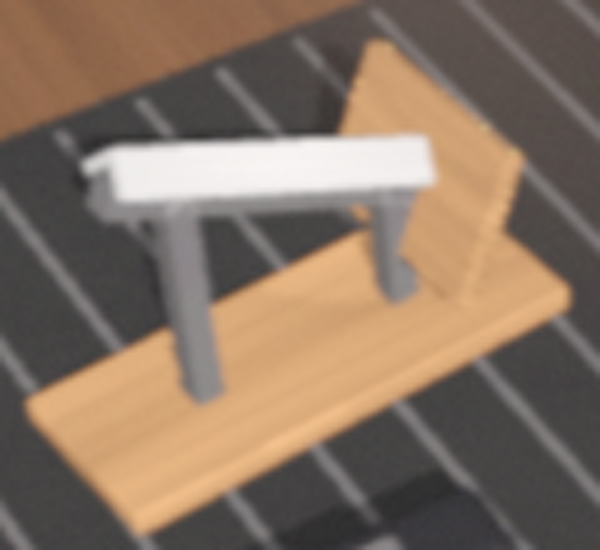

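The fitted outlines follow both rests closely in both views. The top zoom shows the ridge line from about (278,97) to (278,437). The scene zoom shows it from (115,148) to (430,135), meeting the stop plate on the right. Now I fit the stand's pose to its corners.

```bash
cat > fitstand.py <<'E'
from h import *
import pickle
from scipy.optimize import least_squares
ps,M=pickle.load(open("d.pkl","rb"))
a=np.radians(25);ca,sa=np.cos(a),np.sin(a)
def model(q,P,kind):
    x,y,zr,yaw=q[:4]; c,s=np.cos(yaw),np.sin(yaw);P=np.asarray(P,float)
    if kind=="r": P=np.c_[ca*P[:,0]-sa*P[:,2],P[:,1],sa*P[:,0]+ca*P[:,2]+zr]
    return np.c_[x+c*P[:,0]-s*P[:,1],y+s*P[:,0]+c*P[:,1],P[:,2]]
R_={"top":([(.07,0,0),(-.07,0,0),(.07,.013,-.013),(-.07,.013,-.013),(.07,-.013,-.013),(-.07,-.013,-.013)],
          [(278,97),(278,437),(236,97),(233,432),(302,93),(297,428)]),
   "scene":([(.07,0,0),(-.07,0,0),(.07,.013,-.013),(-.07,.013,-.013)],[(115,146),(430,135),(125,203),(435,186)])}
F_={"top":([(.1,.04,.004),(.1,-.04,.016),(-.1,.04,.004),(-.1,-.04,.016)],[(99,92),(279,76),(145,535),(328,522)]),
   "scene":([(.1,-.04,.016),(.1,.04,.004),(-.1,.04,.016)],[(26,403),(145,533),(572,286)])}
off={"top":(420,180,4),"scene":(190,120,5)}
def res(q,full=False):
    o=[]
    for c,p in ps.items():
        for k,D in(("r",R_),("f",F_)):
            P,uv=D[c];uv=(np.array(uv)+.5)/off[c][2]-.5+off[c][:2]
            o.append((proj(p,model(q,P,k))-uv))
    if full: return o
    return np.concatenate(o).ravel()
r=least_squares(res,[.585,-.266,.114,-.05],loss="soft_l1")
print("origin",np.round(r.x[:3],4),"yaw",np.degrees(r.x[3]).round(2),"rms px",np.sqrt((r.fun**2).mean()))
for o in res(r.x,True): print(np.round(o,1).tolist())
E
python3 fitstand.py
```

```text
origin [ 0.5823 -0.2672  0.1156] yaw 5.27 rms px 0.7700825773526003
[[0.3, 1.9], [-0.8, 0.6], [0.0, 0.6], [0.2, -0.5], [0.0, 0.3], [-0.0, -0.7]]
[[-1.1, 0.7], [-0.2, -0.1], [-0.7, 1.0], [1.0, 0.7]]
[[-0.6, 0.5], [-1.1, 0.1], [-0.4, -0.5], [-0.0, -0.5]]
[[-0.7, -0.3], [-1.1, 2.2], [-0.1, 0.7]]
```

```bash
python3 -m creep '[[1,[0.5,-0.4,0],0.05],[1,[1,-0.8,0],0.1]]'; python3 -m creep '[[1,[0.5,-0.4,0],0.05],[1,[1,-0.8,0],0.0875]]';python3 -m creep '[[1,[0.5,-0.4,0],0],[1,[1,-0.8,0],0]]';python3 -m creep '[[1,[0.5,-0.35,-0.1],0],[1,[0.9,-0.7,-0.2],0],[1,[0.9,-0.7,-0.2],0],[1,[0.9,-0.7,-0.2],0]]'
python3 - <<'E'
from h import *
p=manip.get_image("wrist");save(p,"w1");s=st()
print(manip.tip_of(p,"narrow_centre")[:1])
from fit import verts
V=verts(.14,.046,.035,[.6237,.2586,.004,np.radians(-3.25)])
im=p["pixels"][:,:,::-1].copy()
for i,u in enumerate(wproj(p,V)): cv2.circle(im,tuple(int(t) for t in np.round(u)),3,(0,0,255),1)
cv2.imwrite("pics/w1b.png",im);print(np.round(wproj(p,V),0).tolist())
E
```

```text
time_s: 1.3
position: [0.3603, 0.4889, 0.2267]
eef_rot: [0.08, 0.702, -0.08, 0.703]
contact_force: [1.8, 0.3, 0.0]
finger_gap: 1.001
time_s: 1.55
position: [0.4588, 0.4099, 0.227]
eef_rot: [0.02, 0.707, -0.019, 0.707]
contact_force: [0.8, 0.9, 0.3]
finger_gap: 1.0
time_s: 1.8
position: [0.5565, 0.3318, 0.227]
eef_rot: [0.021, 0.707, -0.02, 0.707]
contact_force: [-0.1, -0.2, -0.4]
finger_gap: 0.999
time_s: 2.3
position: [0.6447, 0.2634, 0.2065]
eef_rot: [0.021, 0.707, -0.02, 0.707]
contact_force: [0.4, 0.8, 0.3]
finger_gap: 0.999
t 2.35 pos [0.6442 0.2644 0.2068] jaw yaw 86.76 gap 1.002 F [0.23 1.8  0.59] q [-0.5   0.57  0.06  1.4  -0.04  1.17  1.08]
[{'point': [304.8, 192.9], 'conf': 0.6}]
[[283.0, 122.0], [282.0, 122.0], [306.0, 121.0], [332.0, 122.0], [331.0, 122.0], [286.0, 262.0], [285.0, 266.0], [307.0, 274.0], [331.0, 265.0], [330.0, 261.0]]
```

View pics/w1b.png

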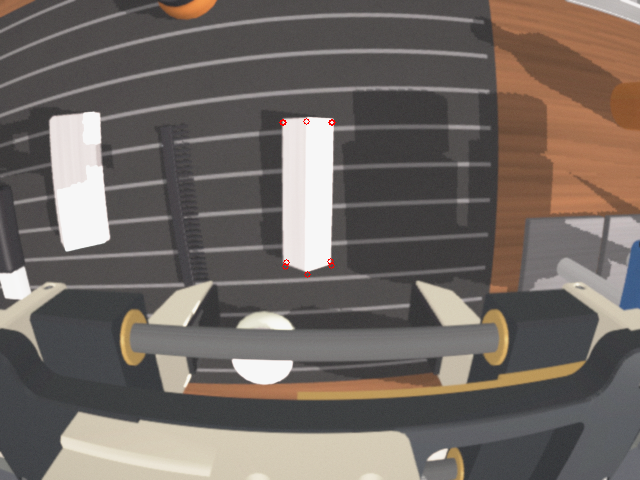

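The wrist view shows the narrow rest with its near end at (283–332,120) and far end at (307,271). My projected model agrees to about 2 px, so the rest is perhaps 2 mm closer in x.

```bash
python3 -m creep '[[1,[0.13,-0.08,-0.4],0],[1,[0.13,-0.08,-0.9],0],[1,[0.13,-0.08,-1.0],0],[1,[0.13,-0.08,-1.0],0]]'; python3 - <<'E'
from h import *
p=manip.get_image("wrist");save(p,"w2");s=st()
E
```

```text
time_s: 2.9
position: [0.6576, 0.2563, 0.1075]
eef_rot: [0.02, 0.707, -0.02, 0.707]
contact_force: [0.6, -0.3, 0.1]
finger_gap: 1.0
t 2.95 pos [0.6585 0.2564 0.1086] jaw yaw 86.75 gap 0.997 F [0.34 0.47 0.86] q [-0.48  0.67  0.05  1.48 -0.04  0.99  1.1 ]
```

View pics/w2.png

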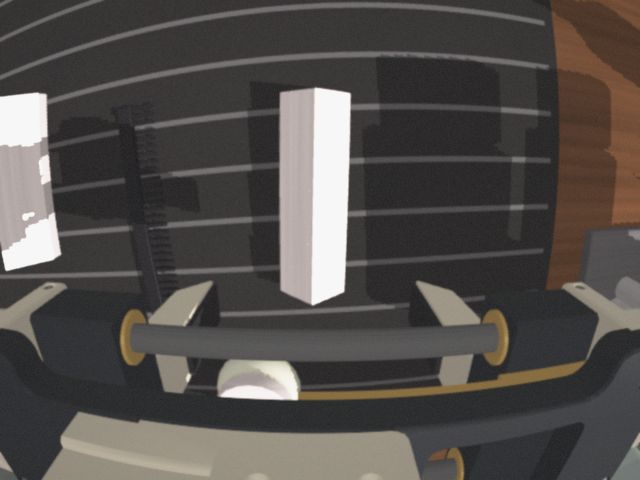

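The wrist view shows the rest's ridge at column 315, midway between the fingers, with its far end at (314,304). Descending.

```bash
python3 -m creep '[[1,[0,0,-0.5],0],[1,[0,0,-0.85],0],[1,[0,0,-1.0],0],[1,[0,0,-1.0],0]]'; python3 - <<'E'
from h import *
p=manip.get_image("wrist");save(p,"w3");s=st()
E
```

```text
time_s: 3.45
position: [0.6584, 0.2555, 0.0076]
eef_rot: [0.02, 0.707, -0.02, 0.707]
contact_force: [-0.1, -0.3, 0.5]
finger_gap: 0.999
t 3.5 pos [0.6591 0.2557 0.0085] jaw yaw 86.69 gap 1.001 F [-0.68 -0.3   1.41] q [-0.47  0.78  0.04  1.55 -0.04  0.82  1.1 ]
```

View pics/w3.png

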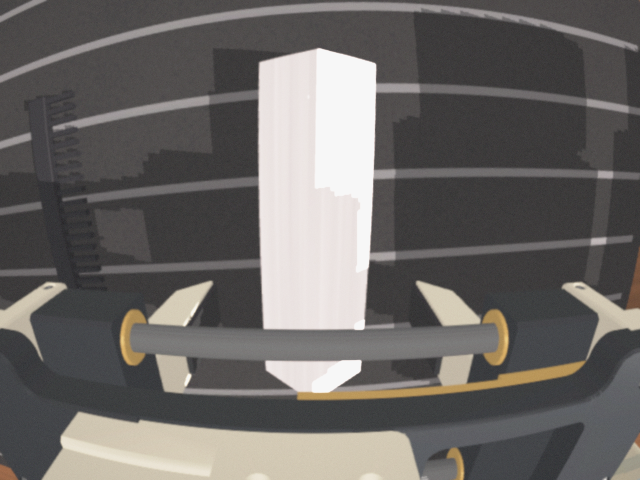

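The rest (ridge at about column 318) lies between the fingers, with its far end just under the crossbar. I close gently.

```bash
python3 -m creep '[[0.3,[0,0,-0.01],0],[0.3,[0,0,-0.01],0],[0.3,[0,0,-0.01],0],[0.3,[0,0,-0.01],0],[0.3,[0,0,-0.01],0],[0.3,[0,0,-0.01],0]]' 3; python3 - <<'E'
from h import *
st()
E
```

```text
time_s: 4.25
position: [0.658, 0.2552, 0.0057]
eef_rot: [0.02, 0.707, -0.02, 0.707]
contact_force: [0.1, 0.1, 0.2]
finger_gap: 0.503
t 4.25 pos [0.658  0.2552 0.0057] jaw yaw 86.68 gap 0.503 F [0.06 0.09 0.19] q [-0.47  0.78  0.04  1.55 -0.04  0.82  1.1 ]
```

```bash
python3 -m creep '[[0.3,[0,0,0.05],0],[0.3,[-0.005,0,0.09],0],[0.3,[-0.01,0,0.14],0],[0.3,[-0.015,0,0.18],0],[0.3,[-0.025,0,0.23],0],[0.3,[-0.035,0,0.27],0],[0.3,[-0.05,0,0.32],0],[0.3,[-0.065,0,0.36],0],[0.3,[-0.08,0,0.4],0],[0.3,[-0.1,0,0.45],0],[0.3,[-0.1,0,0.45],0]]' 3; python3 - <<'E'
from h import *
p=manip.get_image("wrist");save(p,"w4");p=manip.get_image("scene");save(p,"s4");s=st()
a=p["pixels"][330:480,310:500,::-1];cv2.imwrite("pics/s4z.png",cv2.resize(a,None,fx=4,fy=4))
E
```

```text
time_s: 5.62
position: [0.6481, 0.2553, 0.0513]
eef_rot: [0.021, 0.707, -0.02, 0.707]
contact_force: [-0.3, -0.1, -1.2]
finger_gap: 0.503
t 5.725 pos [0.6482 0.2552 0.051 ] jaw yaw 86.68 gap 0.501 F [1.06 0.34 0.14] q [-0.48  0.71  0.05  1.55 -0.04  0.88  1.09]
```

View pics/w4.png

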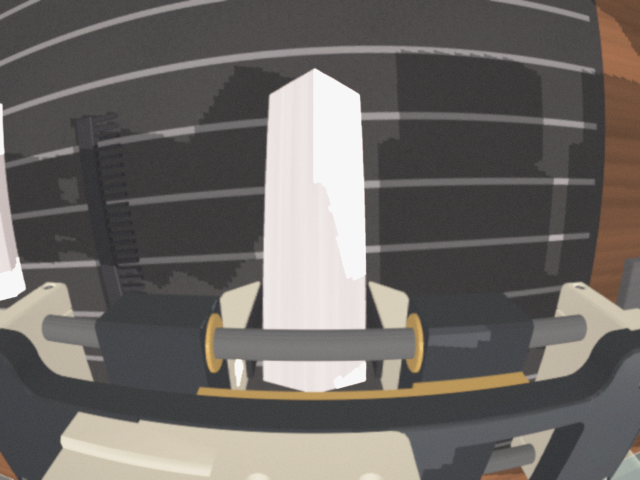

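View pics/s4z.png

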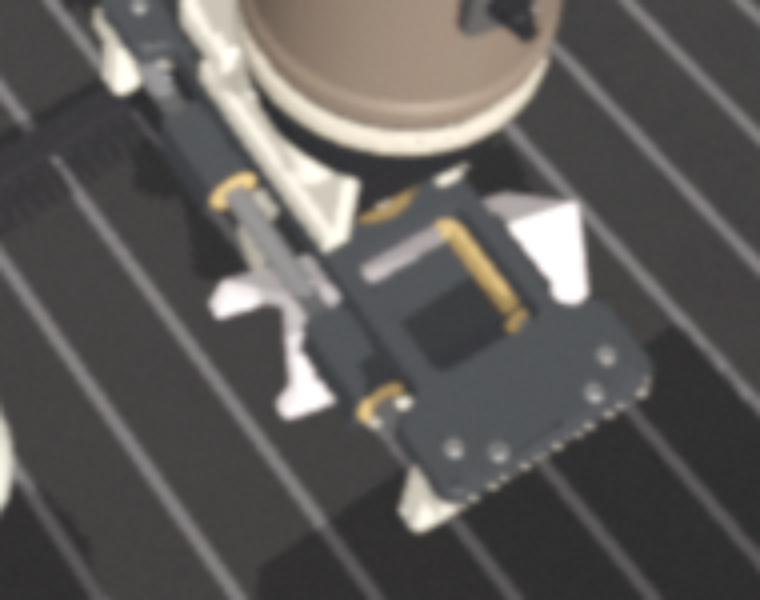

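The wrist view shows the held rest's low-end ridge corner at (314,69), its low-end bead corners at (269,95) and (360,95), and its far end at about (314,390). I work out its tilt from these.

```bash
cat > tilt.py <<'E'
from h import *
from scipy.optimize import least_squares
# rest held: pose (centre bottom) from wrist-view corners of low end: ridge top, bead tops (outer edge ~12mm up)
def restpts(q,W,H,P):
    x,y,z,yaw,t=q   # underside centre, yaw, pitch t up-slope positive
    P=np.asarray(P,float);c,s=np.cos(t),np.sin(t)
    P=np.c_[c*P[:,0]-s*P[:,2],P[:,1],s*P[:,0]+c*P[:,2]]
    c,s=np.cos(yaw),np.sin(yaw)
    return np.c_[x+c*P[:,0]-s*P[:,1],y+s*P[:,0]+c*P[:,1],z+P[:,2]]
def solve(p,s,W,H,ridge,bl,br,tipover=0.004,yaw=None,gap=None):
    # known: grip line: TCP point is at height tipover above underside; unknown grip offset g along rest and tilt
    tcp=np.array(s["position"]);r=R.from_quat(s["eef_rot"]).as_matrix()
    yw=np.arctan2(r[1,1],r[0,1])-np.pi/2
    if yw<-np.pi/2: yw+=np.pi
    P=[(-.07,0,H),(-.07,W/2,.012),(-.07,-W/2,.012)]
    def pose(v):
        g,t,dy=v
        o=restpts((0,0,0,yw,t),W,H,[(g,dy,tipover)])[0]
        return (*(tcp-o),yw,t)
    f=lambda v:(wproj(p,restpts(pose(v),W,H,P))-np.array([ridge,br,bl])).ravel()
    r=least_squares(f,[.035,.3,0])
    return r,pose(r.x)
E
python3 - <<'E'
from tilt import *
p=manip.get_image("wrist");s=manip.state()
for b in((269,95),(269,99)):
  r,q=solve(p,s,.046,.035,(314,69),b,(629-b[0],b[1]))
  print("grip off",r.x[0],"tilt",np.degrees(r.x[1]),"dy",r.x[2],"res",np.round(r.fun,1),np.round(q,4))
  print(np.round(wproj(p,restpts(q,.046,.035,[(.07,0,.035),(.07,.023,.012),(.07,-.023,.012),(-.07,.02,0)])),0).tolist())
E
```

```text
grip off 0.03441855702951653 tilt 23.428839577850226 dy -0.0005192988816883319 res [ 0.3  0.5 -0.4 -0.3  0.  -0.3] [ 0.6183  0.2574  0.0335 -0.058   0.4089]
[[314.0, 397.0], [365.0, 382.0], [264.0, 382.0], [352.0, 105.0]]
grip off 0.03461024384774774 tilt 25.510566896217377 dy -0.0005210916452055504 res [ 0.3  2.8 -1.2 -1.4  0.9 -1.4] [ 0.6188  0.2574  0.0323 -0.058   0.4452]
[[314.0, 395.0], [365.0, 382.0], [264.0, 382.0], [351.0, 109.0]]
```

The light grip let the rest pivot, and it now sits at about 24° tilt with the grip 34 mm uphill of its centre. I firm the grip and carry it.

```bash
python3 -m creep '[[0.3,[0,0,0],0],[0.3,[0,0,0],0],[0.3,[0,0,0.2],0],[0.3,[0,0,0.5],0],[0.3,[0,0,0.8],0],[0.3,[0,0,1.0],0]]' 40 && python3 -m creep '[[0.3,[0,-0.3,0.3],0],[0.3,[0,-0.6,0.5],0],[0.3,[0,-1,0.5],0]]' && python3 -m creep '[[0.3,[0,-0.5,0],0.03],[0.3,[0,-1,0],0.06],[0.3,[0,-1,0],0.075]]' && python3 -m creep '[[0.3,[0,-0.5,0],0],[0.3,[0,-1,0],0]]' && python3 -m creep '[[0.3,[0,-0.5,0],0],[0.3,[0,-1,0],0]]' && python3 -m creep '[[0.3,[-0.05,-0.5,0],0],[0.3,[-0.1,-0.9,0],0],[0.3,[-0.1,-1,0],0],[0.3,[-0.1,-1,0],0]]' && python3 - <<'E'
from h import *
p=manip.get_image("wrist");save(p,"w5");s=st()
E
```

```text
time_s: 6.52
position: [0.6485, 0.2553, 0.1538]
eef_rot: [0.021, 0.706, -0.02, 0.708]
contact_force: [-0.7, -0.5, -1.6]
finger_gap: 0.497
time_s: 6.9
position: [0.6489, 0.1554, 0.2043]
eef_rot: [0.021, 0.705, -0.019, 0.708]
contact_force: [1.0, -0.3, -1.2]
finger_gap: 0.492
time_s: 7.28
position: [0.6481, 0.0483, 0.2023]
eef_rot: [-0.031, 0.706, 0.029, 0.707]
contact_force: [-0.1, 0.0, -1.1]
finger_gap: 0.492
time_s: 7.52
position: [0.6481, -0.0446, 0.2019]
eef_rot: [-0.033, 0.706, 0.034, 0.707]
contact_force: [0.7, -0.9, -2.2]
finger_gap: 0.494
time_s: 7.78
position: [0.6481, -0.1455, 0.202]
eef_rot: [-0.033, 0.706, 0.033, 0.707]
contact_force: [0.4, -0.0, -1.8]
finger_gap: 0.495
time_s: 8.28
position: [0.6382, -0.2445, 0.2013]
eef_rot: [-0.032, 0.706, 0.033, 0.707]
contact_force: [-0.6, 0.0, -1.9]
finger_gap: 0.497
t 8.325 pos [ 0.6385 -0.2431  0.2012] jaw yaw 95.36 gap 0.495 F [ 0.72  0.39 -2.27] q [ 0.23  0.55  0.09  1.45 -0.05  1.14  1.99]
```

View pics/w5.png

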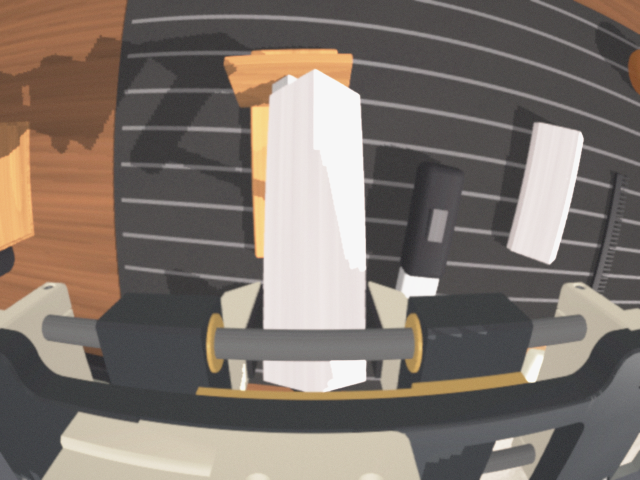

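```bash
python3 -m creep '[[0.3,[-0.03,-0.19,-0.1],0],[0.3,[-0.03,-0.19,-0.3],0],[0.3,[-0.03,-0.19,-0.4],0],[0.3,[-0.03,-0.19,-0.4],0]]' && python3 - <<'E'
from tilt import *
p=manip.get_image("wrist");save(p,"w6");s=st()
def rw(P,o=(.5823,-.2672,.1145),yaw=np.radians(5.27)):
    return restpts((*o,yaw,np.radians(25)),0,0,P)
print("ridge low end, stop plate top corners",np.round(wproj(p,rw([(-.07,0,0),(-.07,.013,-.013),(-.07,-.013,-.013),(-.07,.045,.016),(-.07,-.045,.016)])),1).tolist())
c=manip.get_image("scene");save(c,"s6");cv2.imwrite("pics/s6z.png",cv2.resize(c["pixels"][60:240,160:360,::-1],None,fx=3.9,fy=3.3))
E
```

```text
time_s: 8.82
position: [0.6345, -0.2632, 0.1596]
eef_rot: [-0.032, 0.707, 0.033, 0.706]
contact_force: [-0.3, 0.3, -1.5]
finger_gap: 0.493
t 8.875 pos [ 0.635  -0.2635  0.1606] jaw yaw 95.32 gap 0.494 F [-0.49 -0.51 -1.44] q [ 0.26  0.59  0.09  1.49 -0.06  1.07  2.03]
ridge low end, stop plate top corners [[314.7, 74.9], [334.8, 86.2], [294.5, 86.1], [391.9, 62.4], [237.6, 62.2]]
```

View pics/w6.png

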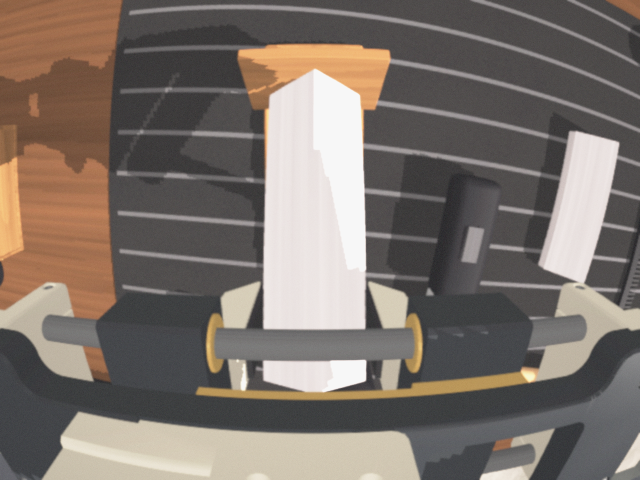

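View pics/s6z.png

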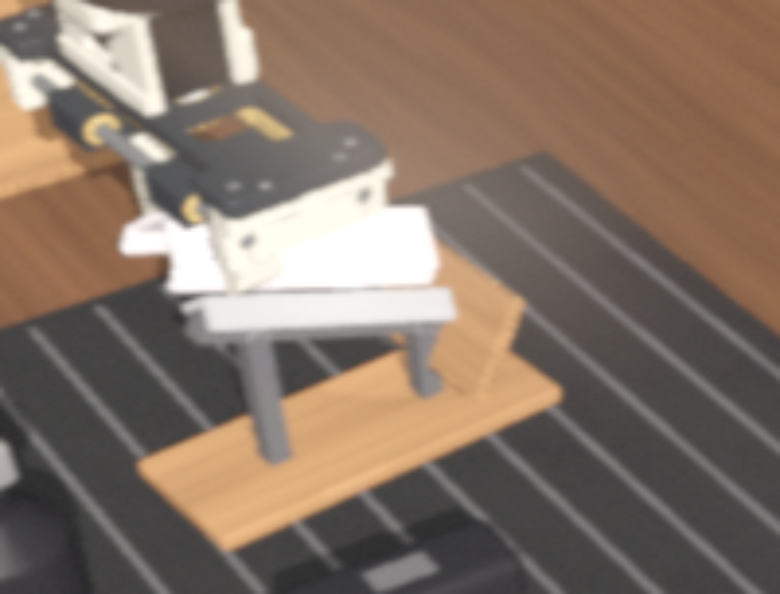

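The wrist view shows the rest squarely above the ridge (ridge corner at (315,70)) and the stop plate's top corners at about (239,52) and (389,52). My model puts those corners at row 62, so I check the stand model against the plate corners in the fixed views.

```bash
python3 - <<'E'
from tilt import *
import pickle
ps,M=pickle.load(open("d.pkl","rb"))
def rw(P,o=(.5823,-.2672,.1145),yaw=np.radians(5.27)):
    return restpts((*o,yaw,np.radians(25)),0,0,P)
C=[(-.07,.045,.016),(-.07,-.045,.016),(-.07,.045,-.048),(-.07,-.045,-.048)]
C2=[(-.082,)+c[1:] for c in C]
off={"top":(420,180,4),"scene":(190,120,5)}
for c,p in ps.items():
    im=cv2.imread("pics/topz2.png" if c=="top" else "pics/scz2.png")
    z=lambda P:(proj(p,rw(P))-off[c][:2]+.5)*off[c][2]-.5
    for P,col in((C,(0,0,255)),(C2,(255,0,0)),([(x,y,zz) for x in(.07,-.07) for y,zz in((0,0),(.013,-.013),(-.013,-.013))],(0,255,0))):
        for u in z(P): cv2.circle(im,tuple(int(t) for t in u),4,col,2)
    cv2.imwrite(f"pics/st_{c}.png",im)
E
```

```text
(no output)
```

View pics/st_top.png

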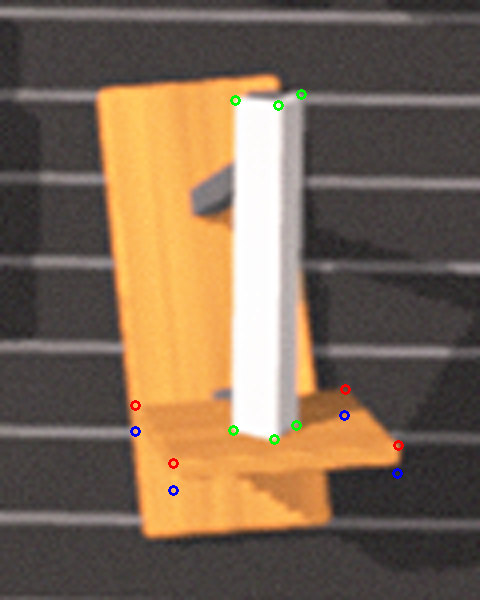

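View pics/st_scene.png

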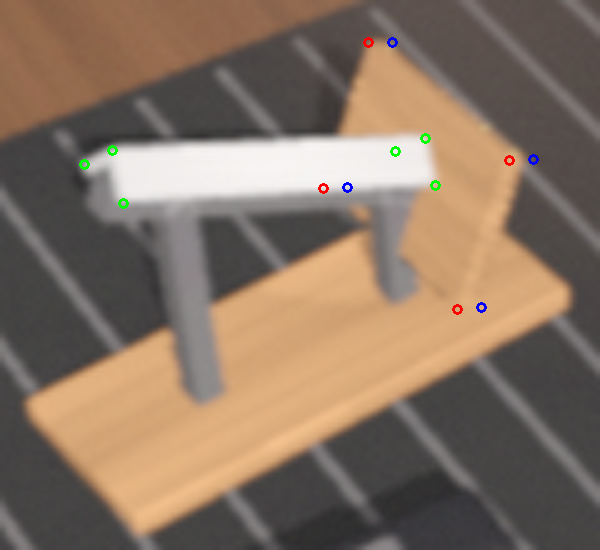

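The ridge model agrees in both fixed views, and the stop is within a few mm, so the 12 mm uphill margin covers the doubt. Lowering towards the ridge.

```bash
python3 -m creep '[[0.3,[0,0,-0.2],0],[0.3,[0,0,-0.35],0],[0.3,[0,0,-0.4],0],[0.3,[0,0,-0.4],0]]' 15 && python3 -m creep '[[0.3,[0,0,-0.02],0],[0.3,[0,0,-0.04],0],[0.3,[0,0,-0.04],0]]' 5 && python3 - <<'E'
from h import *
p=manip.get_image("wrist");save(p,"w7");s=st()
c=manip.get_image("scene");save(c,"s7");cv2.imwrite("pics/s7z.png",cv2.resize(c["pixels"][60:240,160:360,::-1],None,fx=3.9,fy=3.3))
E
```

```text
time_s: 9.43
position: [0.635, -0.2638, 0.1207]
eef_rot: [-0.033, 0.706, 0.033, 0.706]
contact_force: [0.1, -0.5, -0.8]
finger_gap: 0.495
time_s: 9.8
position: [0.6351, -0.2639, 0.1169]
eef_rot: [-0.033, 0.706, 0.033, 0.706]
contact_force: [-0.2, 0.0, -1.4]
finger_gap: 0.501
t 9.85 pos [ 0.6351 -0.2639  0.1169] jaw yaw 95.28 gap 0.502 F [ 0.17  0.08 -0.42] q [ 0.26  0.63  0.08  1.53 -0.06  0.99  2.03]
```

View pics/w7.png

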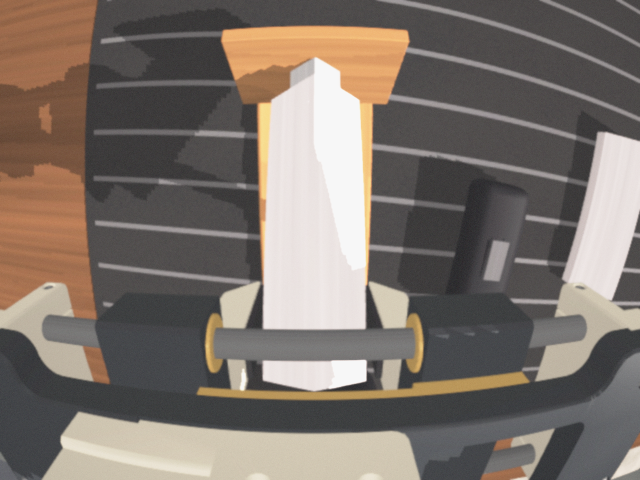

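View pics/s7z.png

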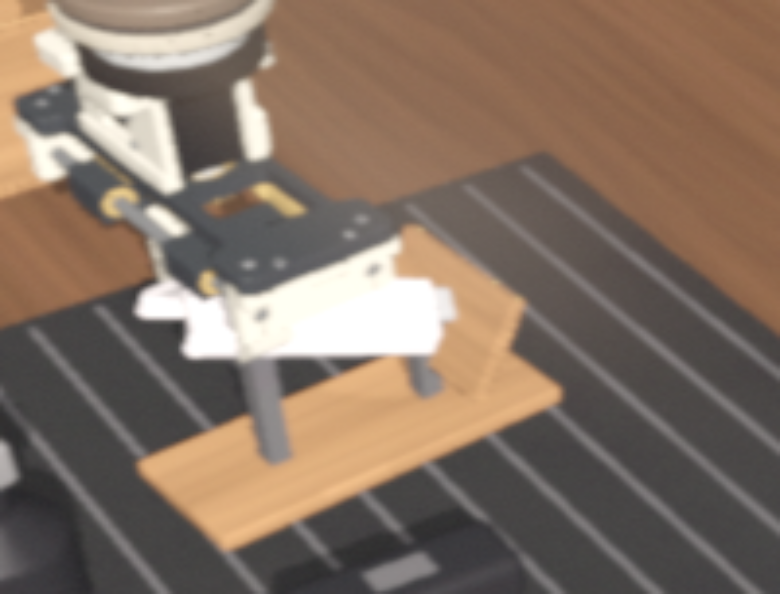

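The wrist view shows the ridge's low end sticking out at (315,60–90) ahead of the rest, and the rest is centred over it. In the scene view it sits just above seated, about 13 mm short of the stop. I lower with a light grip.

```bash
python3 -m creep '[[0.3,[0,0,-0.03],0],[0.3,[0,0,-0.05],0],[0.3,[0,0,-0.05],0]]' 5 && python3 -m creep '[[0.3,[0,0,-0.02],0],[0.3,[0,0,-0.02],0]]' 4 && python3 -m creep '[[0.3,[0,0,-0.02],0],[0.3,[0,0,-0.02],0]]'  4 &&  python3 - <<'E'
from h import *
p=manip.get_image("wrist");save(p,"w8");s=st()
E
```

```text
time_s: 10.28
position: [0.6348, -0.2639, 0.1114]
eef_rot: [-0.033, 0.707, 0.033, 0.706]
contact_force: [-0.2, 0.2, -0.5]
finger_gap: 0.497
time_s: 10.52
position: [0.6351, -0.2636, 0.1099]
eef_rot: [-0.033, 0.706, 0.033, 0.706]
contact_force: [-2.0, 1.4, 2.0]
finger_gap: 0.499
time_s: 10.78
position: [0.6355, -0.2636, 0.1081]
eef_rot: [-0.033, 0.706, 0.033, 0.707]
contact_force: [-0.0, 2.1, 3.6]
finger_gap: 0.502
t 10.825 pos [ 0.6355 -0.2636  0.1081] jaw yaw 95.3 gap 0.505 F [-1.1   1.89  3.97] q [ 0.26  0.64  0.08  1.54 -0.06  0.97  2.03]
```

View pics/w8.png

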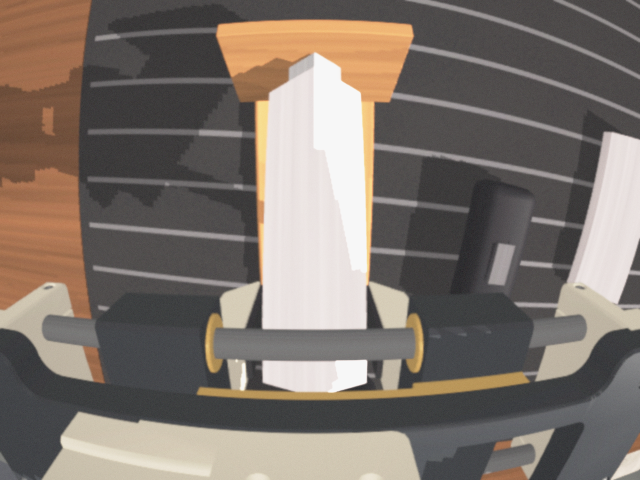

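Fz of about +4 N shows the rest is seated on the ridge, with its end still about 14 mm short of the stop. I slide it down the slope.

```bash
python3 -m creep '[[0.3,[-0.02,0.003,-0.009],0],[0.3,[-0.04,0.001,-0.018],0],[0.3,[-0.06,-0.001,-0.027],0],[0.3,[-0.08,-0.003,-0.036],0],[0.3,[-0.1,-0.005,-0.045],0],[0.3,[-0.1,-0.005,-0.045],0]]' 5 && python3 - <<'E'
from h import *
p=manip.get_image("wrist");save(p,"w9");s=st()
E
```

```text
time_s: 11.58
position: [0.6242, -0.2646, 0.1028]
eef_rot: [-0.032, 0.707, 0.032, 0.706]
contact_force: [-0.7, 0.2, -0.1]
finger_gap: 0.5
t 11.625 pos [ 0.6242 -0.2647  0.1028] jaw yaw 95.26 gap 0.5 F [-1.85 -0.32  0.39] q [ 0.27  0.63  0.08  1.57 -0.06  0.95  2.03]
```

View pics/w9.png

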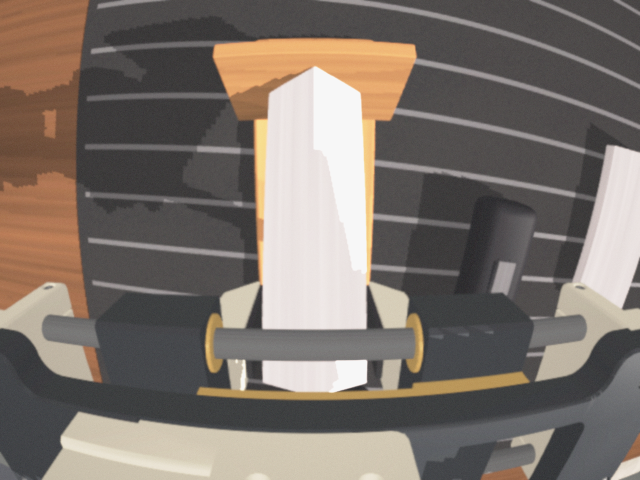

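The rest now covers the ridge end (rest corner at (315,68)) and the plate face is just beyond it. I continue until it meets the stop.

```bash
python3 -m creep '[[0.3,[-0.02,-0.002,-0.009],0],[0.3,[-0.04,-0.003,-0.018],0],[0.3,[-0.06,-0.005,-0.027],0],[0.3,[-0.06,-0.005,-0.027],0]]' 6 && python3 - <<'E'
from h import *
p=manip.get_image("wrist");save(p,"w10");s=st()
E
```

```text
time_s: 12.12
position: [0.6217, -0.2649, 0.1019]
eef_rot: [-0.033, 0.704, 0.032, 0.708]
contact_force: [6.5, -0.4, 3.7]
finger_gap: 0.502
t 12.175 pos [ 0.6217 -0.2649  0.1019] jaw yaw 95.32 gap 0.497 F [ 5.91 -0.23  3.93] q [ 0.27  0.62  0.08  1.58 -0.06  0.93  2.04]
```

View pics/w10.png

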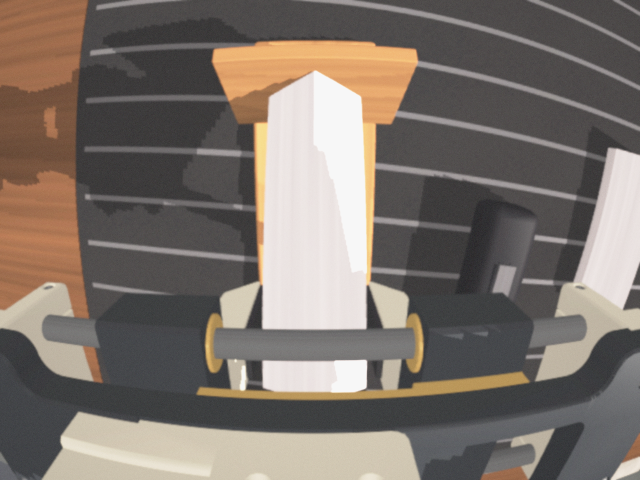

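Fx rises to about +6 N and the arm stops, so the rest is against the stop. I open, raise, and check.

```bash
python3 -m creep '[[0.8,[0.02,0,0],0],[0.9,[0.02,0,0],0],[0.9,[0.02,0,0],0],[0.9,[0.02,0,0],0],[0.9,[0.02,0,0.2],0],[0.9,[0.02,0,0.6],0],[0.9,[0,0.1,1],0],[0.9,[0,0.2,1],0],[0.9,[0,0.2,1],0]]' && python3 - <<'E'
from h import *
p=manip.get_image("wrist");save(p,"w11");s=st()
c=manip.get_image("scene");save(c,"s11");cv2.imwrite("pics/s11z.png",cv2.resize(c["pixels"][60:240,160:360,::-1],None,fx=3.9,fy=3.3))
c=manip.get_image("top");save(c,"t11")
E
```

```text
time_s: 13.3
position: [0.6189, -0.2436, 0.2001]
eef_rot: [-0.033, 0.706, 0.033, 0.706]
contact_force: [-0.5, -1.4, -0.5]
finger_gap: 0.901
t 13.35 pos [ 0.6184 -0.2443  0.1995] jaw yaw 95.32 gap 0.901 F [-0.57  0.94  0.12] q [ 0.24  0.52  0.09  1.5  -0.05  1.12  2.  ]
```

View pics/w11.png

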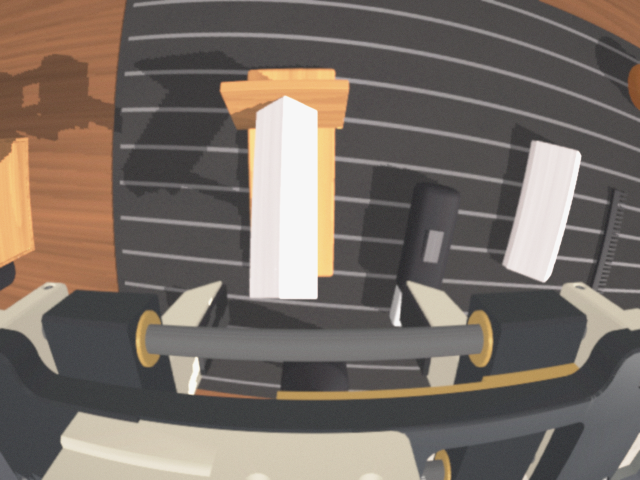

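View pics/s11z.png

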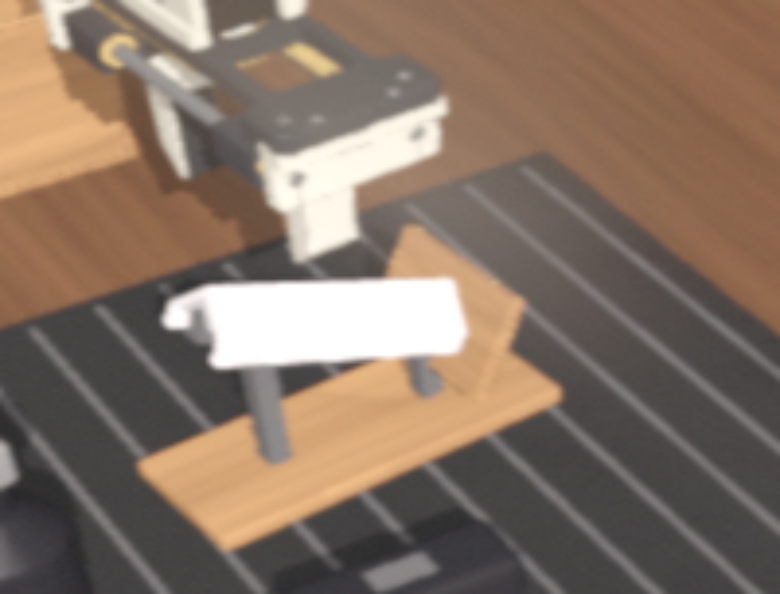

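The narrow rest lies flat over the ridge with its low end at the plate: rest corner (286,97) with the plate behind it in the wrist view, and a tidy seat in the scene view. Next the wide rest.

```bash
python3 -m creep '[[1,[0,0.5,0],-0.03],[1,[0,1,0],-0.06],[1,[0,1,0],-0.081]]' && python3 -m creep '[[1,[0,0.5,-0.2],0],[1,[0,1,-0.3],0]]' && python3 -m creep '[[1,[0.02,0.49,-0.4],0],[1,[0.02,0.49,-0.6],0],[1,[0.02,0.49,-0.6],0],[1,[0.02,0.49,-0.6],0]]' && python3 - <<'E'
from tilt import *
p=manip.get_image("wrist");save(p,"w12");s=st()
q=(.5855,.0071,.004,np.radians(-3.96),0)
print(np.round(wproj(p,restpts(q,.064,.044,[(-.07,0,.044),(-.07,.032,.012),(-.07,-.032,.012),(.07,0,.044)]))).tolist())
E
```

```text
time_s: 13.82
position: [0.6192, -0.1394, 0.1995]
eef_rot: [0.024, 0.707, -0.022, 0.706]
contact_force: [0.1, 0.2, -0.0]
finger_gap: 1.005
time_s: 14.08
position: [0.6183, -0.0458, 0.1689]
eef_rot: [0.025, 0.707, -0.026, 0.706]
contact_force: [-0.2, 1.5, -0.5]
finger_gap: 1.0
time_s: 14.58
position: [0.6215, 0.0022, 0.1111]
eef_rot: [0.025, 0.706, -0.026, 0.707]
contact_force: [0.3, -0.4, 0.0]
finger_gap: 1.0
t 14.625 pos [0.6218 0.0024 0.1115] jaw yaw 85.87 gap 0.999 F [-0.46 -0.33  0.04] q [-0.14  0.54  0.08  1.72 -0.05  0.89  1.45]
[[317.0, 87.0], [365.0, 94.0], [269.0, 94.0], [318.0, 309.0]]
```

View pics/w12.png

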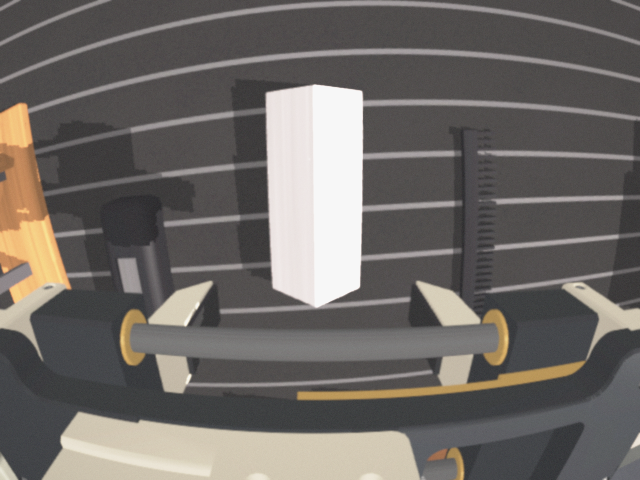

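The wide rest shows its ridge from (316,85) to (317,306), midway between the fingers, and the model is within 2–3 px. Descending and gripping lightly.

```bash
python3 -m creep '[[1,[0,0,-0.5],0],[1,[0,0,-0.85],0],[1,[0,0,-1.0],0],[1,[0,0,-1.0],0]]' && python3 -m creep '[[0.5,[0,0,-0.055],0],[0.5,[0,0,-0.055],0],[0.5,[0,0,-0.055],0],[0.5,[0,0,-0.055],0],[0.5,[0,0,-0.055],0]]' 3 && python3 - <<'E'
from h import *
p=manip.get_image("wrist");save(p,"w13");s=st()
E
```

```text
time_s: 15.12
position: [0.6211, 0.0035, 0.0107]
eef_rot: [0.025, 0.707, -0.025, 0.707]
contact_force: [-0.5, 0.6, -0.2]
finger_gap: 0.998
time_s: 15.75
position: [0.6215, 0.0041, 0.0056]
eef_rot: [0.025, 0.706, -0.025, 0.707]
contact_force: [-0.0, -1.1, 3.8]
finger_gap: 0.696
t 15.8 pos [0.6214 0.004  0.0055] jaw yaw 86.0 gap 0.702 F [0.46 0.16 4.33] q [-0.13  0.68  0.06  1.79 -0.06  0.68  1.46]
```

View pics/w13.png

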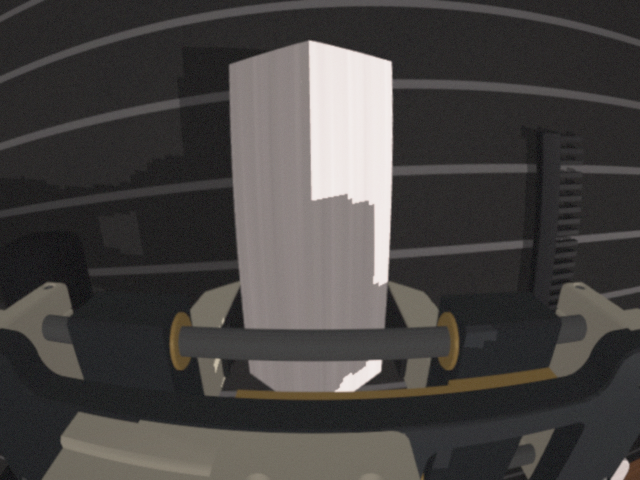

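The fingers are closed on the beads (opening 0.70, i.e. 64 mm). I tilt it about its low end on the mat, as before.

```bash
python3 -m creep '[[0.5,[0,0,0.05],0],[0.5,[-0.005,0,0.09],0],[0.5,[-0.01,0,0.14],0],[0.5,[-0.015,0,0.18],0],[0.5,[-0.025,0,0.23],0],[0.5,[-0.035,0,0.27],0],[0.5,[-0.05,0,0.32],0],[0.5,[-0.065,0,0.36],0],[0.5,[-0.08,0,0.4],0],[0.5,[-0.1,0,0.46],0],[0.5,[-0.1,0,0.46],0]]' 3 && python3 - <<'E'
from h import *
p=manip.get_image("wrist");save(p,"w14");s=st()
E
```

```text
time_s: 17.18
position: [0.6112, 0.0041, 0.0516]
eef_rot: [0.025, 0.706, -0.025, 0.707]
contact_force: [-0.5, 0.2, -0.6]
finger_gap: 0.699
t 17.225 pos [0.6112 0.0041 0.0514] jaw yaw 86.0 gap 0.694 F [ 0.41 -0.05 -0.87] q [-0.14  0.6   0.07  1.79 -0.05  0.75  1.46]
```

View pics/w14.png

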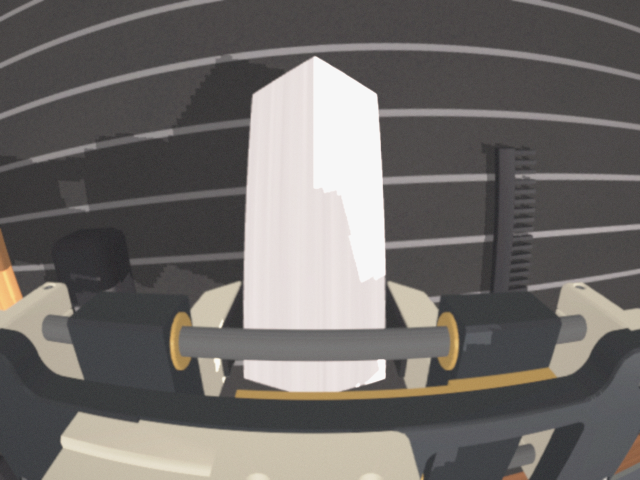

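```bash
python3 - <<'E'
from tilt import *
p=manip.get_image("wrist");s=manip.state()
r,q=solve(p,s,.064,.044,(314,57),(252,95),(378,95),tipover=.002)
g=r.x[0];print("grip off",g,"tilt",np.degrees(r.x[1]),"dy",r.x[2],"res",np.round(r.fun,1))
for up in(0,.018):
    print(up,np.round(restpts((.581,-.2678,.1145,np.radians(5.27),np.radians(25)),0,0,[(g+up,r.x[2],-.0307)]),4), "narrow check",np.round(restpts((.581,-.2678,.1145,np.radians(5.27),np.radians(25)),0,0,[(.0344+up,0,-.0253)]),4))
E
```

```text
grip off 0.0341618344444247 tilt 24.086777415954273 dy -0.0006247780718400779 res [ 0.7  0.1 -0.4 -0.  -0.4 -0. ]
0 [[ 0.6248 -0.2644  0.1011]] narrow check [[ 0.6227 -0.264   0.1061]]
0.018 [[ 0.6411 -0.2629  0.1087]] narrow check [[ 0.6389 -0.2625  0.1137]]
```

The tilt is about 24° and the grip is 34 mm uphill of centre. I firm up and carry it over the narrow one.

```bash
python3 -m creep '[[0.5,[0,0,0],0],[0.5,[0,0,0],0],[0.5,[0,0,0.2],0],[0.5,[0,0,0.5],0],[0.5,[0,0,0.8],0],[0.5,[0,0,1.0],0]]' 40 && python3 -m creep '[[0.5,[0.1,-0.3,0.3],0.02],[0.5,[0.2,-0.6,0.5],0.05],[0.5,[0.3,-1,0.5],0.081]]' && python3 -m creep '[[0.5,[0,-0.5,0],0],[0.5,[0,-1,0],0]]' && python3 -m creep '[[0.5,[0,-0.4,0],0],[0.5,[0,-0.68,-0.2],0],[0.5,[0,-0.68,-0.35],0],[0.5,[0,-0.68,-0.35],0]]' && python3 - <<'E'
from h import *
p=manip.get_image("wrist");save(p,"w15");s=st()
c=manip.get_image("scene");save(c,"s15");cv2.imwrite("pics/s15z.png",cv2.resize(c["pixels"][60:240,160:360,::-1],None,fx=3.9,fy=3.3))
E
```

```text
time_s: 18.02
position: [0.611, 0.0041, 0.1521]
eef_rot: [0.025, 0.707, -0.025, 0.707]
contact_force: [0.8, -0.1, -1.6]
finger_gap: 0.692
time_s: 18.4
position: [0.6421, -0.0957, 0.2028]
eef_rot: [-0.034, 0.705, 0.034, 0.707]
contact_force: [0.6, 1.3, -1.4]
finger_gap: 0.695
time_s: 18.65
position: [0.6406, -0.1971, 0.2005]
eef_rot: [-0.033, 0.707, 0.033, 0.706]
contact_force: [1.0, -0.3, -2.7]
finger_gap: 0.69
time_s: 19.15
position: [0.64, -0.2624, 0.1641]
eef_rot: [-0.032, 0.707, 0.034, 0.705]
contact_force: [0.1, 0.4, -1.9]
finger_gap: 0.691
t 19.2 pos [ 0.6409 -0.2621  0.1653] jaw yaw 95.37 gap 0.689 F [ 0.18 -0.18 -2.25] q [ 0.26  0.59  0.09  1.46 -0.06  1.09  2.02]
```

View pics/w15.png

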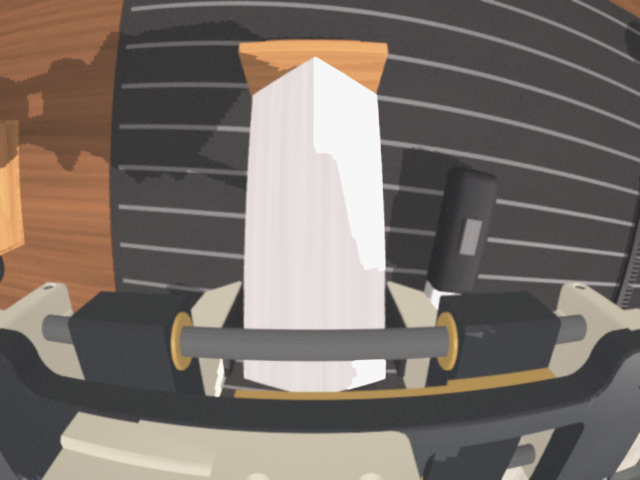

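View pics/s15z.png

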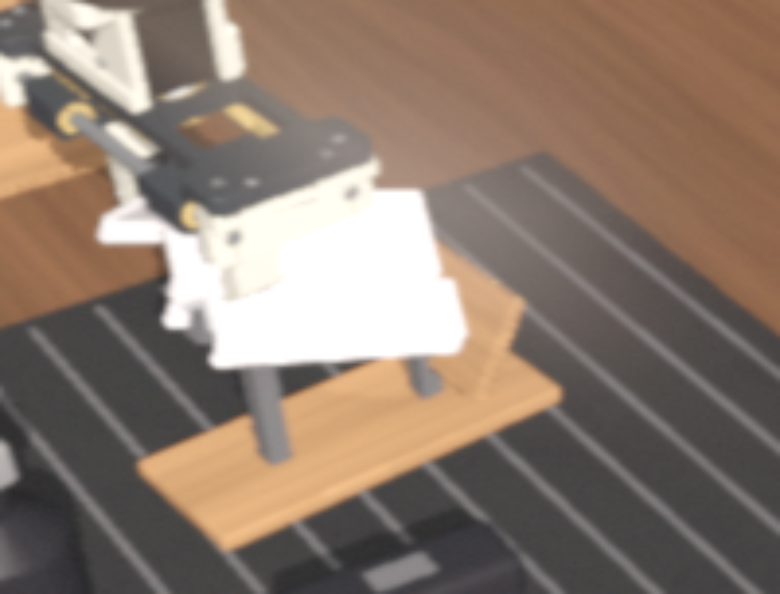

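The wide rest (ridge corner (314,57)) is centred over the stand, with plate corners at (240,48) and (387,48). I lower to about 8 mm above the seat.

```bash
python3 -m creep '[[0.5,[0,-0.01,-0.2],0],[0.5,[0,-0.01,-0.4],0],[0.5,[0,-0.01,-0.48],0],[0.5,[0,-0.01,-0.48],0]]' 15 && python3 - <<'E'
from h import *
p=manip.get_image("wrist");save(p,"w16");s=st()
c=manip.get_image("scene");save(c,"s16");cv2.imwrite("pics/s16z.png",cv2.resize(c["pixels"][60:240,160:360,::-1],None,fx=3.9,fy=3.3))
E
```

```text
time_s: 19.75
position: [0.6413, -0.2641, 0.1183]
eef_rot: [-0.033, 0.706, 0.033, 0.706]
contact_force: [-0.0, -0.5, -2.0]
finger_gap: 0.696
t 19.8 pos [ 0.6415 -0.2645  0.1189] jaw yaw 95.32 gap 0.7 F [-0.44  0.39 -1.78] q [ 0.26  0.64  0.08  1.51 -0.06  1.    2.03]
```

View pics/w16.png

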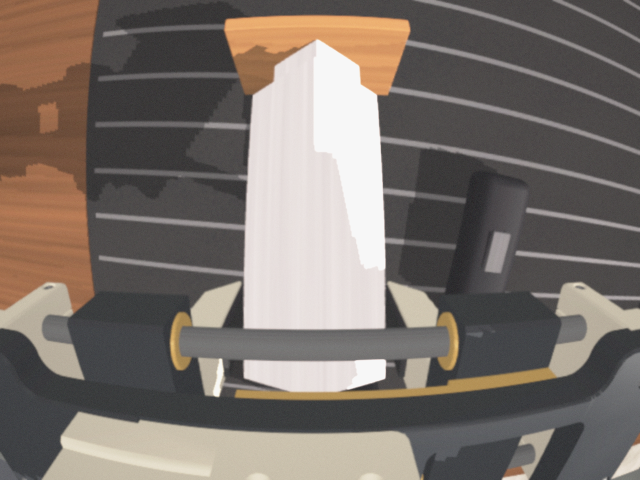

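View pics/s16z.png

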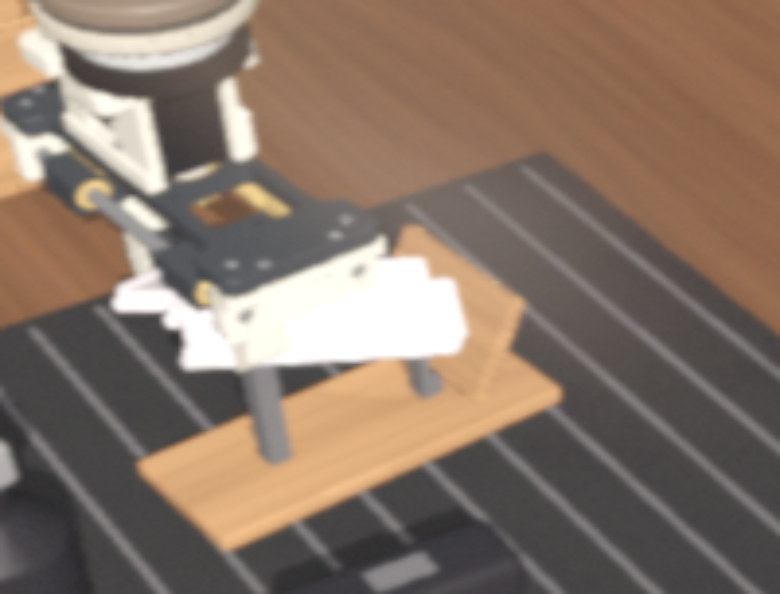

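The narrow rest's end shows past the wide one, with its ridge at column 318 against the wide one's 314.5. I shift +y by about 1.5 mm and lower with a light grip.

```bash
python3 -m creep '[[0.5,[0,0.015,-0.02],0],[0.5,[0,0.015,-0.05],0],[0.5,[0,0.015,-0.06],0],[0.5,[0,0.015,-0.06],0]]' 6 && python3 -m creep '[[0.5,[0,0,-0.02],0],[0.5,[0,0,-0.02],0]]' 5 && python3 -m creep '[[0.5,[0,0,-0.02],0],[0.5,[0,0,-0.02],0]]' 5 && python3 - <<'E'
from h import *
p=manip.get_image("wrist");save(p,"w17");s=st()
E
```

```text
time_s: 20.35
position: [0.6409, -0.2633, 0.112]
eef_rot: [-0.032, 0.706, 0.033, 0.706]
contact_force: [-0.4, 0.8, -0.9]
finger_gap: 0.697
time_s: 20.6
position: [0.6411, -0.2632, 0.11]
eef_rot: [-0.033, 0.706, 0.033, 0.706]
contact_force: [0.3, 1.4, -0.3]
finger_gap: 0.698
time_s: 20.85
position: [0.6414, -0.2631, 0.1086]
eef_rot: [-0.033, 0.706, 0.033, 0.707]
contact_force: [-0.7, 2.2, 4.9]
finger_gap: 0.695
t 20.9 pos [ 0.6414 -0.2631  0.1085] jaw yaw 95.3 gap 0.695 F [-1.01  3.14  3.94] q [ 0.26  0.65  0.08  1.52 -0.06  0.98  2.03]
```

View pics/w17.png

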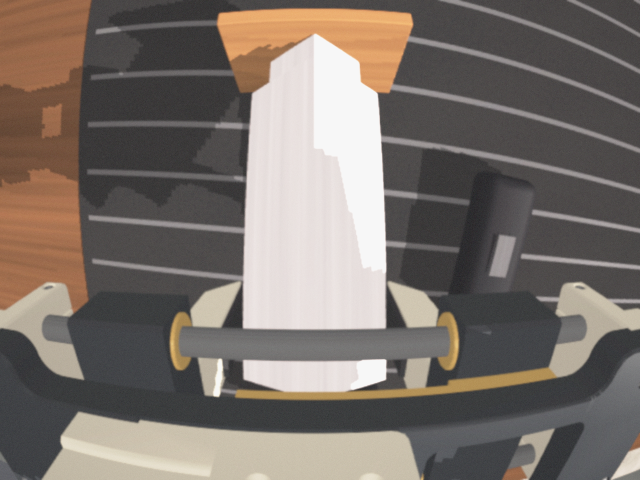

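Contact comes at the predicted height (Fz +5 N) with the ridges aligned at column 316. I slide down the slope to the stop.

```bash
python3 -m creep '[[0.5,[-0.02,0.003,-0.009],0],[0.5,[-0.04,0.001,-0.018],0],[0.5,[-0.06,-0.001,-0.027],0],[0.5,[-0.08,-0.003,-0.036],0],[0.5,[-0.1,-0.005,-0.045],0],[0.5,[-0.12,-0.007,-0.054],0],[0.5,[-0.14,-0.009,-0.063],0],[0.5,[-0.14,-0.009,-0.063],0]]' 5 && python3 - <<'E'
from h import *
p=manip.get_image("wrist");save(p,"w18");s=st()
E
```

```text
time_s: 21.9
position: [0.6265, -0.2644, 0.1015]
eef_rot: [-0.032, 0.707, 0.033, 0.706]
contact_force: [0.5, 1.3, 4.9]
finger_gap: 0.696
t 21.95 pos [ 0.6265 -0.2644  0.1016] jaw yaw 95.27 gap 0.699 F [0.02 2.11 4.54] q [ 0.27  0.63  0.08  1.56 -0.06  0.95  2.03]
```

View pics/w18.png

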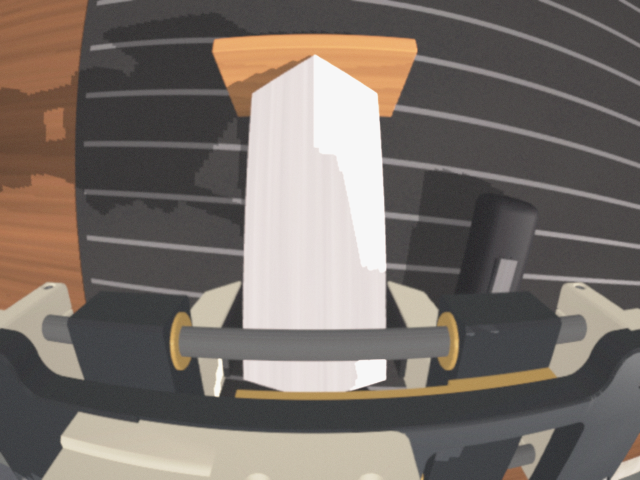

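The narrow one is now hidden and the wide one's corner is at (315,55). There is no stop force yet, so I continue.

```bash
python3 -m creep '[[0.5,[-0.02,-0.002,-0.008],0],[0.5,[-0.04,-0.003,-0.016],0],[0.5,[-0.06,-0.005,-0.025],0],[0.5,[-0.08,-0.006,-0.034],0],[0.5,[-0.08,-0.006,-0.034],0]]' 7 && python3 - <<'E'
from h import *
p=manip.get_image("wrist");save(p,"w19");s=st()
E
```

```text
time_s: 22.58
position: [0.6217, -0.2649, 0.0994]
eef_rot: [-0.033, 0.704, 0.032, 0.708]
contact_force: [7.7, 2.0, 4.6]
finger_gap: 0.695
t 22.625 pos [ 0.6217 -0.2649  0.0995] jaw yaw 95.31 gap 0.692 F [8.15 0.78 5.37] q [ 0.27  0.63  0.08  1.58 -0.06  0.93  2.04]
```

View pics/w19.png

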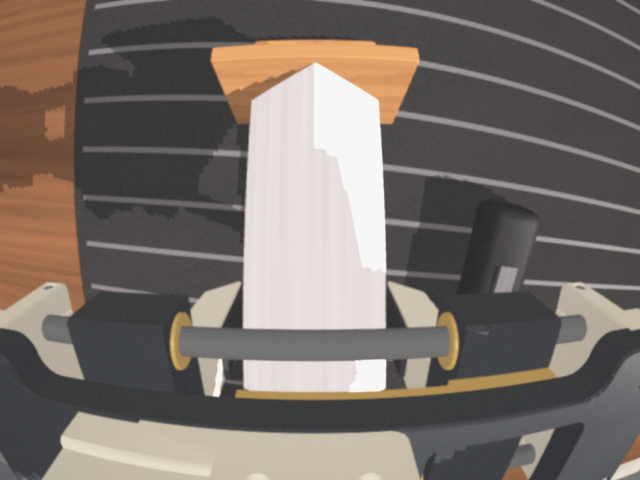

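Fx is about +8 N, so it is home against the stop. I release, rise and inspect.

```bash
python3 -m creep '[[0.9,[0.02,0,0],0],[0.95,[0.02,0,0],0],[0.95,[0.02,0,0],0],[0.95,[0.02,0,0],0],[0.95,[0.02,0,0.2],0],[0.95,[0.02,0,0.6],0],[0.95,[0.02,0.3,1],0],[0.95,[0,0.6,1],0],[0.95,[0,0.6,1],0]]' && python3 - <<'E'
from h import *
import pickle
p=manip.get_image("wrist");save(p,"w20");s=st()
c=manip.get_image("scene");save(c,"s20");cv2.imwrite("pics/s20z.png",cv2.resize(c["pixels"][100:230,190:320,::-1],None,fx=6,fy=4.6,interpolation=cv2.INTER_CUBIC))
t=manip.get_image("top");save(t,"t20");cv2.imwrite("pics/t20z.png",cv2.resize(t["pixels"][180:330,420:540,::-1],None,fx=4,fy=4,interpolation=cv2.INTER_CUBIC))
pickle.dump((p,c,t),open("e.pkl","wb"))
E
```

```text
time_s: 23.75
position: [0.6195, -0.2015, 0.1989]
eef_rot: [-0.033, 0.706, 0.035, 0.707]
contact_force: [0.1, -0.3, -0.4]
finger_gap: 0.949
t 23.8 pos [ 0.619  -0.2037  0.1985] jaw yaw 95.4 gap 0.948 F [ 0.43 -0.89  0.06] q [ 0.18  0.5   0.08  1.54 -0.05  1.1   1.94]
```

View pics/w20.png

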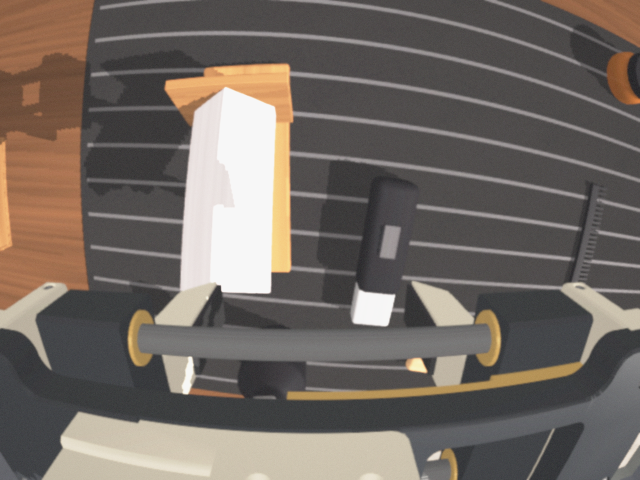

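View pics/s20z.png

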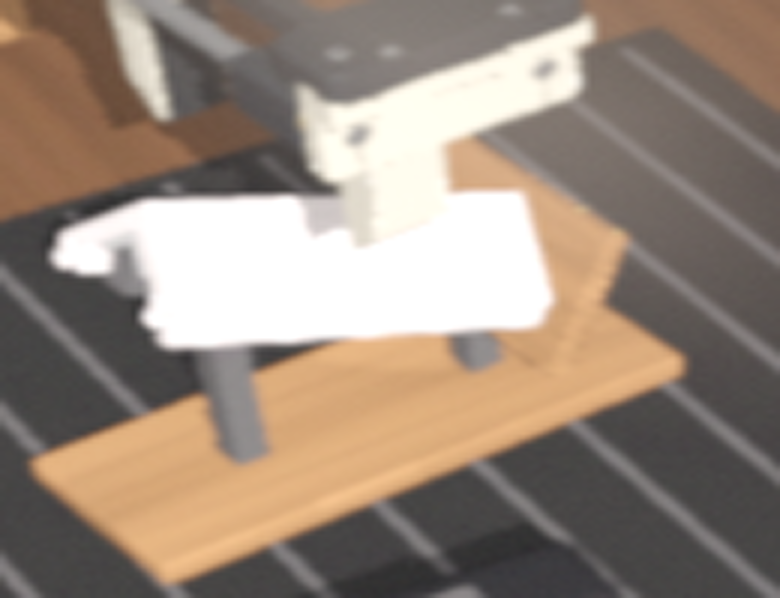

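View pics/t20z.png

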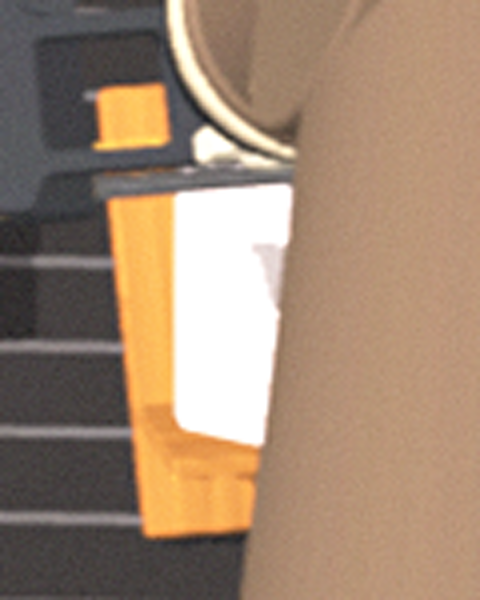

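Both seem nested, but the arm hides part of the view. I move clear and look again.

```bash
python3 -m creep '[[1,[0,0.5,0.3],0],[1,[0,1,0.5],0]]' >/dev/null && python3 -m creep '[[1,[0,0.5,0],0],[1,[0,1,0],0]]' >/dev/null && python3 -m creep '[[1,[-0.2,0.5,0],0],[1,[-0.4,1,0],0],[1,[-0.4,1,0],0]]' && python3 - <<'E'
from tilt import *
import pickle
s=st()
c=manip.get_image("scene");save(c,"s21");cv2.imwrite("pics/s21z.png",cv2.resize(c["pixels"][110:230,190:310,::-1],None,fx=5,fy=5,interpolation=cv2.INTER_CUBIC))
t=manip.get_image("top");save(t,"t21");cv2.imwrite("pics/t21z.png",cv2.resize(t["pixels"][180:330,420:540,::-1],None,fx=4,fy=4,interpolation=cv2.INTER_CUBIC))
pickle.dump((c,t),open("e.pkl","wb"))
E
```

```text
time_s: 24.78
position: [0.5776, 0.0993, 0.248]
eef_rot: [-0.034, 0.707, 0.035, 0.706]
contact_force: [1.3, -0.7, -0.1]
finger_gap: 1.0
t 24.775 pos [0.5776 0.0993 0.248 ] jaw yaw 95.62 gap 1.0 F [ 1.3  -0.67 -0.09] q [-0.26  0.36  0.01  1.64 -0.    1.15  1.41]
```

View pics/s21z.png

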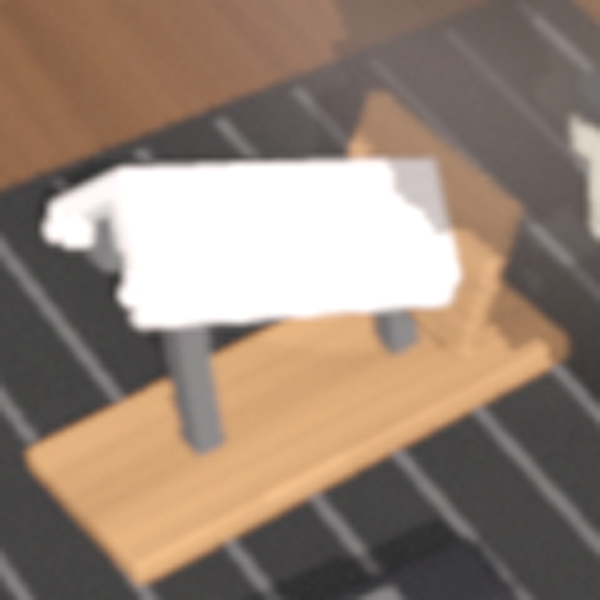

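View pics/t21z.png

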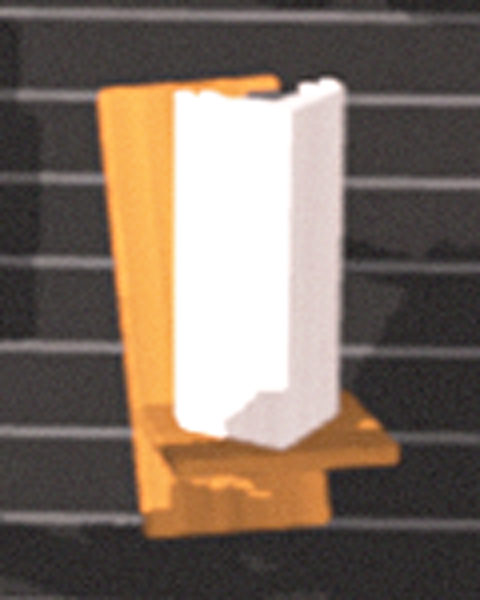

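View pics/t21.png

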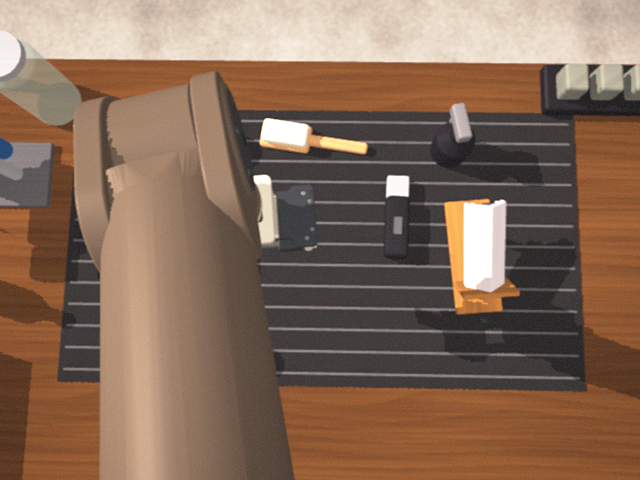

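```bash
python3 - <<'E'
from tilt import *
import pickle
c,t=pickle.load(open("e.pkl","rb"))
def ov(p,f,off,sc,out):
    im=cv2.imread(f)
    for W,H,zc,h,col in((.064,.044,-.0107,.022,(0,0,255)),(.046,.035,-.0118,.0175,(255,0,0))):
        for o in((.5823,-.2672,.1150),):
            for xe in(-.07,.07):
                P=[(xe,y,z+zc-h) for y,z in((-W/2,0),(-W/2,.012),(0,H),(W/2,.012),(W/2,0))]
                u=(proj(p,restpts((*o,np.radians(5.27),np.radians(25)),0,0,P))-off+.5)*sc-.5
                cv2.polylines(im,[np.round(u).astype(int)],False,col,1)
    cv2.imwrite(out,im)
ov(c,"pics/s21z.png",(190,110),5,"pics/s21o.png");ov(t,"pics/t21z.png",(420,180),4,"pics/t21o.png")
a=cv2.imread("pics/s21o.png")[40:400,0:480];b=cv2.imread("pics/t21o.png")[60:480,90:410]
o=np.zeros((600,800,3),np.uint8);o[:360,:480]=a;o[:420,480:800]=b;cv2.imwrite("pics/ov.png",o)
E
```

```text
(no output)
```

View pics/ov.png

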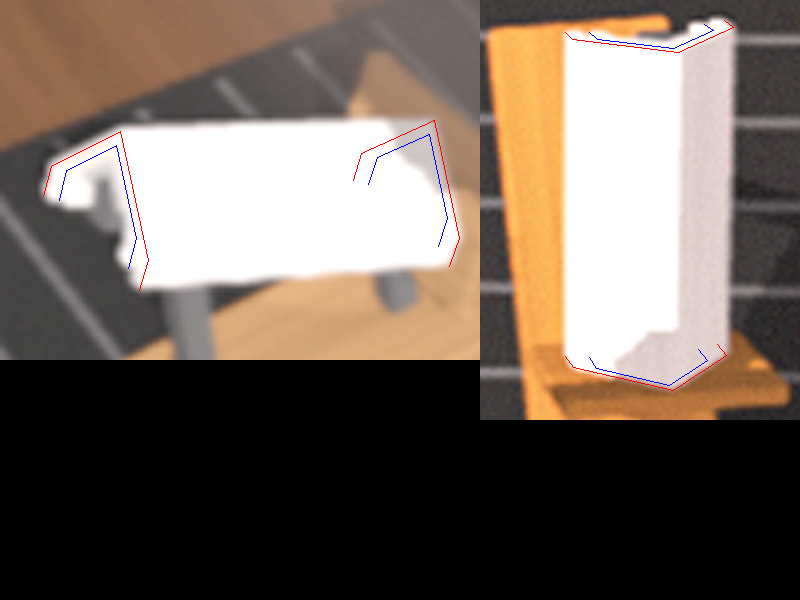

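In both views the wide rest's low end matches the "seated, home" model to about 1–2 px. The narrow rest's uphill end is harder to judge from here, so I take a close wrist look at it.

```bash
python3 -m creep '[[1,[0.3,-0.5,0],0],[1,[0.5,-1,0],0]]' >/dev/null && python3 -m creep '[[1,[0.2,-0.5,0],0],[1,[0.4,-1,0],0]]' >/dev/null && python3 -m creep '[[1,[0.1,-0.5,0],0],[1,[0.1,-1,0],0]]' >/dev/null && python3 -m creep '[[1,[0,-0.3,0],0],[1,[0,-0.5,-0.2],0],[1,[0,-0.5,-0.2],0],[1,[0,-0.5,-0.2],0]]' && python3 - <<'E'
from tilt import *
s=st()
p=manip.get_image("wrist");save(p,"w22")
im=p["pixels"][:,:,::-1].copy()
for W,H,zc,h,col in((.064,.044,-.0107,.022,(0,0,255)),(.046,.035,-.0118,.0175,(255,0,0))):
    for xe in(-.07,.07):
        P=[(xe,y,z+zc-h) for y,z in((-W/2,0),(-W/2,.012),(0,H),(W/2,.012),(W/2,0))]
        u=wproj(p,restpts((.581,-.2678,.1145,np.radians(5.27),np.radians(25)),0,0,P)); print(np.round(u,0).tolist())
cv2.imwrite("pics/w22z.png",cv2.resize(im[40:300,200:440],None,fx=2.3,fy=2.3,interpolation=cv2.INTER_CUBIC))
E
```

```text
time_s: 26.12
position: [0.6791, -0.2532, 0.2277]
eef_rot: [-0.032, 0.707, 0.034, 0.706]
contact_force: [1.0, 0.4, 1.3]
finger_gap: 0.999
t 26.125 pos [ 0.6791 -0.2532  0.2277] jaw yaw 95.35 gap 0.999 F [0.97 0.42 1.31] q [ 0.23  0.6   0.1   1.29 -0.06  1.25  1.99]
[[271.0, 57.0], [269.0, 49.0], [306.0, 24.0], [345.0, 49.0], [344.0, 57.0]]
[[263.0, 211.0], [261.0, 207.0], [304.0, 195.0], [350.0, 207.0], [349.0, 211.0]]
[[281.0, 55.0], [279.0, 46.0], [306.0, 29.0], [334.0, 46.0], [334.0, 55.0]]
[[275.0, 210.0], [273.0, 206.0], [305.0, 197.0], [338.0, 206.0], [337.0, 210.0]]
```

View pics/w22.png

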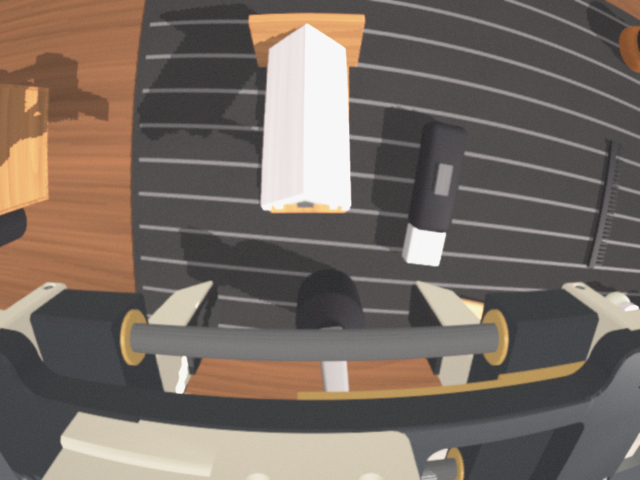

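View pics/w22z.png

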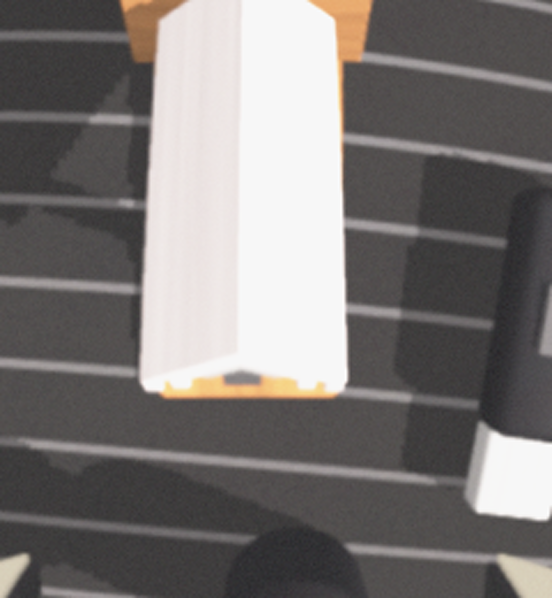

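The close view shows both uphill ends flush. The wide ridge end is at (304,193) against 195 predicted, and the narrow bead ends are at about row 207 against 206–210. The rests are nested and home, and the gripper is clear of everything. Handing in.

```bash
python3 - <<'E'
from h import *
s=st();print(manip.hand_in())
E
```

```text
t 26.175 pos [ 0.6795 -0.2529  0.2283] jaw yaw 95.4 gap 0.996 F [ 0.97  0.63 -0.01] q [ 0.23  0.6   0.1   1.29 -0.06  1.25  1.99]
the job is handed in; nothing more can be done
None
```

Both comb rests are on the draining stand, ridge up and nested, and the job was handed in at about 26 s. The narrow one went over the ridge first, then the wide one over it. I tilted each to about 24° against the mat in a light grip, lowered it on, and slid it down until it pressed on the stop at about 6–8 N.

**Last checks:** in the final pictures the wide rest lies within 1–2 px of the "seated, home" model in the top and scene views. The close wrist view shows the uphill ends of both rests flush. The gripper was open and clear of everything, and I never touched the other things on the bench.

**Disagreements:**
- The fixed cameras put the rests' undersides about 5 mm too high.
- The wrist camera saw the stop about 6 mm off the fitted model. Contact on lowering came within about 2 mm of the predicted height, and the stop was met about 2 mm from its predicted place.
- I did not measure the narrow rest's low end once the wide one covered it. That it is home rests on the stop force when I placed it and on the flush uphill ends.

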